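# Set the yellow option rocker of a lab console with the stylus and snap its bay shut

### The job

The option bay on the measuring console was left open: take the stylus from its stand and with its tip gently press the upper end of the yellow rocker until it snaps over to on, leaving the other rockers as they are set and keeping the fingers off the switches. Then put the stylus back in its stand, down to the bottom, and press the bay's clear cover down, without forcing it, until the catch holds it shut. Leave the other things on the table where they are.

Things in the scene. Friction and masses are not known exactly. Their poses are not given: they have to be found in the camera images.
- console: grey measuring console, 208 mm deep, 250 wide, 147 tall, fixed. Origin on the table under its centre, x to its back, y to its left, z up. Its pale panel rises away from the robot at 30 degrees: in this frame upslope is (0.866, 0, 0.5), the outward normal (-0.5, 0, 0.866). Sockets 6 mm proud lie below the option bay; display and knobs (12 mm proud) lie 50 mm and more upslope of the bay's centre
- sw_yellow: frame of the yellow rocker, 33 mm along the slope, 18 mm along the row; axes as the console's, origin on the rocker's pivot, 11 mm below the panel face. Six such modules lie side by side along y in the bay, a dark recess 43 x 112 mm in the panel (its centre at (-0.010, 0, 0.097) in the console frame), in changing order; the other five rockers are dark grey, some on, some off
- rk_yellow (a joint): yellow rocker's angle, rad: 0 = off (upper end raised), 0.50 = on (upper end pressed just below its frame). It turns about the console's y. A spring snaps it over: pressing the upper end takes about 5 N, beyond 0.30 it flies over by itself; in either position it stays
- end_yellow (a point): where to press: top of the yellow rocker's upper end (white line), 9 mm upslope of its pivot; moves with it. Off: 5.6 mm below the panel face; pressed home: 5 mm deeper. The face slopes 20 degrees to the panel when off, press well out. The rocker is 25 mm along the slope, 12 mm wide, a shallow V. Axes with the rocker off: x upslope, y along the row, z the panel's outward normal
- cover (a joint): opening angle of the bay's clear cover, rad: 0 = shut, 1.74 = open against its stop; hinged on the bay's upper edge, axis along the console's y. A friction hinge holds it where it is left. At about 0.2 it meets a spring roller catch: some 7 N near the free edge press it past, then the catch holds it at 0
- cover_hinge (a point): middle of the cover's hinge axis, 24 mm upslope of the bay's centre and 3 mm above the panel face
- cover_tab (a point): outer face of the dark thumb tab (10 x 36 mm) in the middle of the cover's free edge, 59 mm from the hinge. The cover is a clear dark-rimmed plate 54 mm from hinge to free edge, 122 wide, 3 thick; a tongue 12 mm deep on its inner side. Site axes: x from tab to hinge, z out of the outer face. Open, the cover leans over the rockers towards the robot
- stylus_mid (a point): centre of the stylus, half-way along: a round rod 135 mm long; orange handle 9 mm thick from 36 to 135 mm from the tip, black ribs at 78 to 115 mm where it is held, steel tip 5 mm thick with a round end; 16 g. Its z axis points from tip to tail; it starts in its stand, leaning towards the robot's side by about 25 to 30 degrees
- stylus_tip (a point): the tip of the stylus, 67.5 mm from its centre
- stand: the stylus stand, fixed: a grey base 100 x 70 x 18 mm with a black sleeve that leans 25 degrees from vertical towards the stand's -x side (the robot's); origin under the base's centre, z up
- stand_mouth (a point): centre of the sleeve's mouth, 72 mm above the table; bore 12 mm, flared a little at the mouth, 56 mm deep along the sleeve's axis; sleeve 22 mm thick outside at the mouth
- stand_floor (a point): centre of the sleeve's floor, 56 mm down the sleeve's axis from the mouth, where the tip rests
- end_a (a point): point on the upper end of one of the five dark grey rockers (a), as for the yellow one; moves with that rocker (about 5 mm between off and on)
- end_b (a point): point on the upper end of one of the five dark grey rockers (b), as for the yellow one; moves with that rocker (about 5 mm between off and on)
- end_c (a point): point on the upper end of one of the five dark grey rockers (c), as for the yellow one; moves with that rocker (about 5 mm between off and on)
- end_d (a point): point on the upper end of one of the five dark grey rockers (d), as for the yellow one; moves with that rocker (about 5 mm between off and on)
- end_e (a point): point on the upper end of one of the five dark grey rockers (e), as for the yellow one; moves with that rocker (about 5 mm between off and on)
- wash_bottle: white round wash bottle, 62 mm across, 130 mm tall, with a bent spout to 155 mm (loose bystander); origin under its centre
- pencil: pale green pencil lying flat, 184 x 7 x 7 mm (loose bystander)
- eraser: white eraser, 45 x 20 x 12 mm (loose bystander)
- adapter: black power adapter block, 70 x 40 x 28 mm (loose bystander)
- slot_mass: brass laboratory mass, 44 mm across, 30 mm tall (loose bystander)
- sensor: dark blue sensor box, 50 x 34 x 24 mm (loose bystander)
- tape: blue roll of tape lying flat, 72 mm across, 19 mm tall (loose bystander)

How it is judged (in metres and radians):
On the way, in this order (a step that is already met when the one before it is completed fails the run):
1. the yellow rocker is snapped over to on (value of joint rk_yellow above 0.45 rad), for 0.2 s.
2. the cover is held shut by its catch (value of joint cover below 0.06 rad), for 0.2 s.
At the end, for the whole second after the job is handed in: the yellow rocker is on (over 0.45 rad), the five others within 1.5 mm of where they were set, the cover shut in its catch (under 0.06 rad), and the stylus stands in its stand with its tip within 10 mm of the sleeve's floor (value of joint rk_yellow above 0.45 rad and value of joint cover below 0.06 rad and distance between stylus_tip and stand_floor below 0.01 m and distance of each of end_a, end_b, end_c, end_d, end_e from where it was at the start of the episode below 0.0015 m); the robot touches nothing.
It fails at once if another rocker is pushed (its end moves more than 3 mm) (distance of any of end_a, end_b, end_c, end_d, end_e from where it was at the start of the episode above 0.003 m).
It fails at once if the fingers touch the yellow switch in place of the stylus (contact force between the fingers and sw_yellow above 1 N).
It fails at once if the switch is forced (over 18 N) (contact force between anything else and sw_yellow above 18 N).
It fails at once if the console or its cover is forced (over 30 N) (contact force between anything else and console above 30 N).
It fails at once if a bystander is pushed more than 30 mm or the wash bottle is tipped (distance of any of wash_bottle, pencil, eraser, adapter, slot_mass, sensor, tape from where it was at the start of the episode above 0.03 m or angle between wash_bottle's own z axis and vertical above 0.4 rad).
It also fails if it takes over 61 s, if anything falls off the work surface, if the arm or the gripper's body presses on something with over 40 N, if the wrist force passes 120 N, or if a joint passes its speed limit or range.

### The arm

A 6-joint arm with a two-finger parallel gripper is mounted at the origin on the work surface. World frame = base frame: x ahead of the robot, y to its left, z up, the work surface at z = 0. Lengths are in mm, angles in rad, forces in N, time in s.
With the tool pointing down it reaches from about 350 to 975 mm from the base axis. Payload 7.1 kg.
Tool frame: the origin (TCP) lies at the very end of the fingers, on their centre line; the grasp point (between the pads) lies 19 mm behind it; z points along the fingers, x is the direction in which the jaws open and shut, and the axes are right-handed (so a half turn about z gives the same grasp; the last joint's range is limited). The gripper opens to 88 mm and grips with 3 to 60 N. Pads are 20 mm wide; open, the fingers measure 115 mm over their backs; the gripper's body (75 mm by 178 mm) begins 61 mm behind the grasp point.
Start: joints at [-1.159, 0.423, 1.63, -0, 1.089, -0.019], TCP at [261.013, -567.87, 222.675] pointing down, gripper open.
Joint ranges: [-3, 3], [-0.9, 2.11], [0.09, 2.58], [-1.31, 4.45], [0.11, 2.69], [-2.54, 2.54]. Speed limits (rad/s): [2.39, 2.39, 3.01, 3.14, 3.14, 3.14].

### API

Orientations are given as a rotation vector (axis times angle).
In Python, from workcell import ctrl gives the robot as it stands. The module is installed in compiled form; this text tells all that it offers.
- The arm moves only by the tool move_arm, never from a script. Its argument "motion" is a list of rows, each a list of 2 entries, a list of its own where there are three numbers: the shift along the tool's x, y, z normalised to -1 to 1, where 1 is 150 mm, then the turn, a rotation vector about the tool's x, y, z normalised to -1 to 1, where 1 is 60 degrees. In form: [[[x, y, z], [rx, ry, rz]], ...]. A call has exactly 5 rows; each row is the pose to reach, as a shift and turn from the pose commanded when the call began, along the tool's axes at that moment; what a row does not reach only later rows make up. A row lasts 1/8 s, in which the tool goes at most 62.5 mm and 10.7 degrees, less where a joint would pass 70% of its speed; a pose out of reach is approached as far as the arm can. A call with a number of a shift or a turn outside -1 to 1 is refused whole. A call with a gripper value outside its range is refused whole. "gripper" is the opening, from 0 (shut) to 1 (fully open), set as the call begins (left out, the last holds). The fingers move at their own pace and stop on an object; the grip force is fixed at half the most. Time passes only in rows, so rows that repeat a pose let the fingers close, or fill a call up. It gives the time, the measured TCP pose, the force and the opening at its end, in the units of the state.
- ctrl.get_obs(): the state, without advancing time (a new reading comes with each control period).
- ctrl.get_image(name): name is "side" or "top"; returns a dict with "pixels" (400x640x3 uint8, red, green, blue), "camera_matrix" (3x3 intrinsics, pixels), "R" (3x3) and "t" (3): a world point X has camera coordinates R X + t. Camera axes: x right, y down, z forward; pixel columns grow to the right and rows downward; lengths in mm; the calibration is good to about 2 mm. A picture is of the moment at which its call begins. There is no depth.
- ctrl.close_job(): hands the job in, once; it reports no verdict.
Trained networks look in the newest picture that a camera, given by its name, has taken for a name from the list of things; names that differ only in an ending like _2 or _b are one class to them, and where a whole thing is asked for, a point or a joint stands for the part that bears it (a point fixed in the world has none). Each returns a list of dicts, best first, with "p" (0 to 1); they miss things now and then, are a little off and sometimes report something else, mostly with a low value. They report only what shows in the picture. A call takes as long as a camera call.
- ctrl.boxes_of(camera, name): "location" ([x, y, z] in mm, in world coordinates, good to about 4 mm: the middle of the surface that is visible of it).
- ctrl.regions_of(camera, name): "mask" (400x640 bool, what is visible of it).
- ctrl.pinpoint(camera, name): "location" ([x, y, z] in mm, in world coordinates, good to about 4 mm: a listed point, or the origin of a listed thing).
The state is a dict: "t": time; "qpos": joint angles; "qvel": joint speeds; "joint_torque": joint torques, N m; "ee_pos": TCP position; "orientation": TCP orientation; "ft_force": force on the tool from outside, world axes, zero at the start; "moment": the same for the moment, N m; "width": finger opening in mm.
Only numpy, scipy, OpenCV 4.12 (cv2) and the standard library are available. Lean on these libraries where they do the work, as an engineer would, in place of code of your own. Each camera call takes 0.05 s, during which the arm holds its last target.

## Working session

There is one attempt and no reset: what is moved stays moved. The work goes in short steps, Python scripts to look and compute and a tool call to move; the robot and the scene stay as the last step left them, time stands still between calls to the robot, and variables do not carry over. Pictures are saved under pics/ and viewed, and the job is handed in when it is done.

Besides the shell and the picture viewer there is one more tool, called after ">>>" as a command line: name --argument value ..., lists and objects as JSON in quotes. move_arm: Moves the arm, as the interface text tells. Its arguments: {"type":"object","properties":{"motion":{"type":"array","items":{"type":"array"}},"gripper":{"type":"number"}},"required":["motion"]}

```bash
mkdir -p pics; ls; python3 - <<'E'
from workcell import ctrl
import cv2, numpy as np
o=ctrl.get_obs(); print({k:np.round(v,3) for k,v in o.items()})
for c in ['side','top']:
    im=ctrl.get_image(c); cv2.imwrite(f'pics/{c}0.png',im['pixels'][:,:,::-1]); print(c,im['camera_matrix'],im['R'],im['t'])
    for n in ['console','sw_yellow','end_yellow','cover_hinge','cover_tab','stylus_mid','stylus_tip','stand','stand_mouth','stand_floor','wash_bottle','pencil','eraser','adapter','slot_mass','sensor','tape']:
        print(c,n,[(round(d['p'],2),np.round(d['location'],1).tolist()) for d in ctrl.pinpoint(c,n)[:2]])
print(ctrl.get_obs()['t'])
E
```

```text
pics
{'t': np.float64(0.0), 'qpos': array([-1.159,  0.424,  1.631, -0.   ,  1.089, -0.019]), 'qvel': array([-0.   ,  0.001, -0.   , -0.   ,  0.001,  0.   ]), 'joint_torque': array([ 0.0000e+00, -5.4463e+01, -2.7366e+01,  6.4000e-02,  2.3000e-02,
       -0.0000e+00]), 'ee_pos': array([ 260.804, -567.367,  221.913]), 'orientation': array([-2.644e+00,  1.695e+00,  2.000e-03]), 'ft_force': array([ 0.272, -0.399, -0.128]), 'moment': array([ 0.044,  0.032, -0.004]), 'width': np.float64(87.791)}
side [[376.52466278   0.         323.6650592 ]
 [  0.         376.52466278 197.21489988]
 [  0.           0.           1.        ]] [[-0.74617834 -0.66557022  0.01530247]
 [-0.37655231  0.40297856 -0.83415624]
 [ 0.54902299 -0.6281915  -0.55131588]] [342.5714018  271.31211529 572.80235319]
side console [(0.98, [614.4, 47.8, -0.6]), (0.44, [356.6, 288.0, -0.6])]
side sw_yellow [(0.39, [619.9, 96.7, 86.0]), (0.39, [618.8, 37.0, 97.4])]
side end_yellow [(0.42, [477.0, 277.7, -2.6]), (0.39, [621.9, 98.5, 103.6])]
side cover_hinge [(0.89, [627.0, 49.4, 112.9]), (0.72, [614.6, 6.8, 94.2])]
side cover_tab 
[... 1300 characters left out ...]
s_mid [(0.57, [488.1, -312.2, 81.1]), (0.4, [620.2, 17.8, 94.8])]
top stylus_tip []
top stand [(0.71, [506.4, -312.1, -6.1])]
top stand_mouth [(0.76, [495.8, -308.5, 69.7])]
top stand_floor [(0.66, [520.6, -306.6, 22.5])]
top wash_bottle [(0.91, [481.9, 276.4, -3.8]), (0.24, [625.6, 94.8, 96.2])]
top pencil [(0.81, [429.0, -12.6, -1.5]), (0.28, [618.1, 92.2, 86.3])]
top eraser [(0.58, [404.3, -183.9, 2.1])]
top adapter [(0.86, [640.2, 257.0, 1.3]), (0.21, [482.9, 277.0, -3.0])]
top slot_mass [(0.81, [646.1, -274.8, 3.7]), (0.64, [620.6, 18.4, 91.5])]
top sensor [(0.8, [356.3, -281.9, -0.5]), (0.48, [622.6, 57.4, 96.7])]
top tape [(0.68, [356.4, 287.4, -0.1]), (0.62, [431.0, -9.5, -2.4])]
1.8
```

View pics/side0.png

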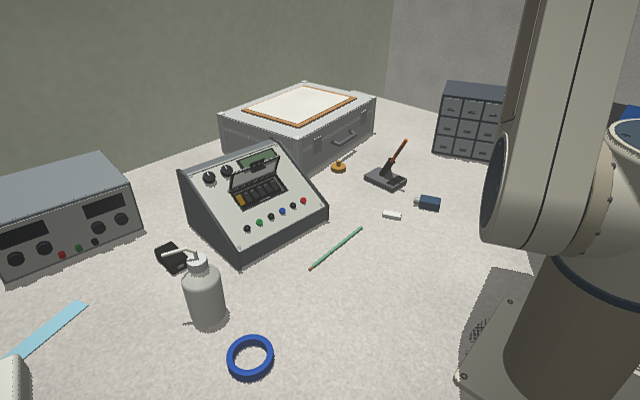

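View pics/top0.png

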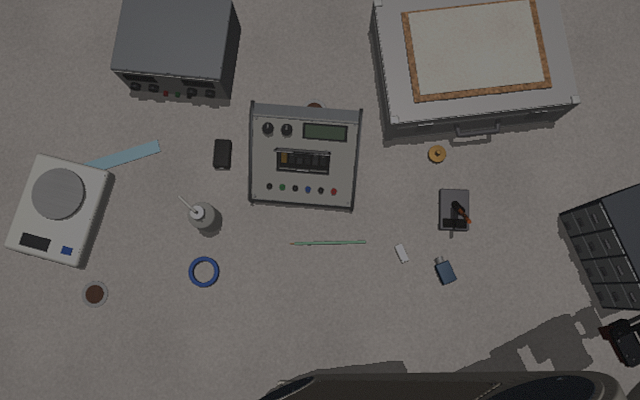

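```bash
python3 - <<'E'
import cv2
a=cv2.imread('pics/top0.png'); b=cv2.imread('pics/side0.png')
cv2.imwrite('pics/c1.png',cv2.resize(a[90:220,235:375],None,fx=5,fy=4.6,interpolation=cv2.INTER_CUBIC))
cv2.imwrite('pics/c2.png',cv2.resize(b[130:270,175:335],None,fx=5,fy=4.2,interpolation=cv2.INTER_CUBIC))
x=cv2.resize(a[180:245,430:480],None,fx=8,fy=8,interpolation=cv2.INTER_CUBIC)
y=cv2.resize(b[130:195,360:415],None,fx=7,fy=8,interpolation=cv2.INTER_CUBIC)
cv2.imwrite('pics/c3.png',cv2.hconcat([x,y]))
E
```

```text
(no output)
```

View pics/c1.png

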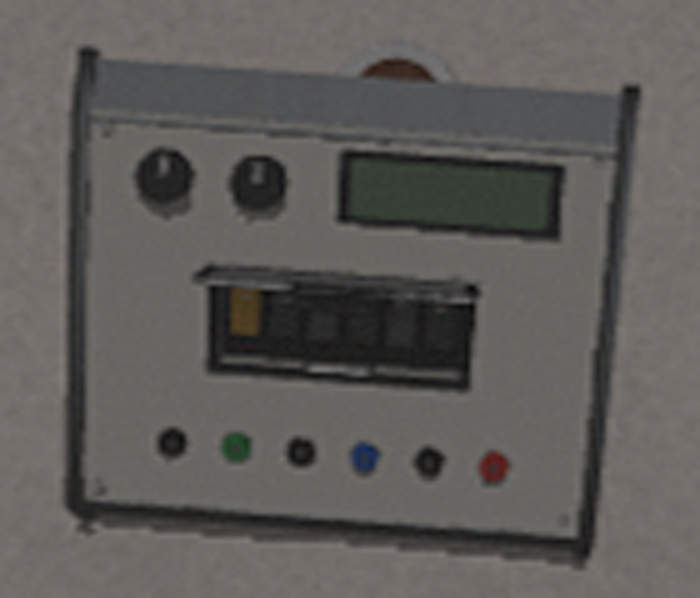

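View pics/c2.png

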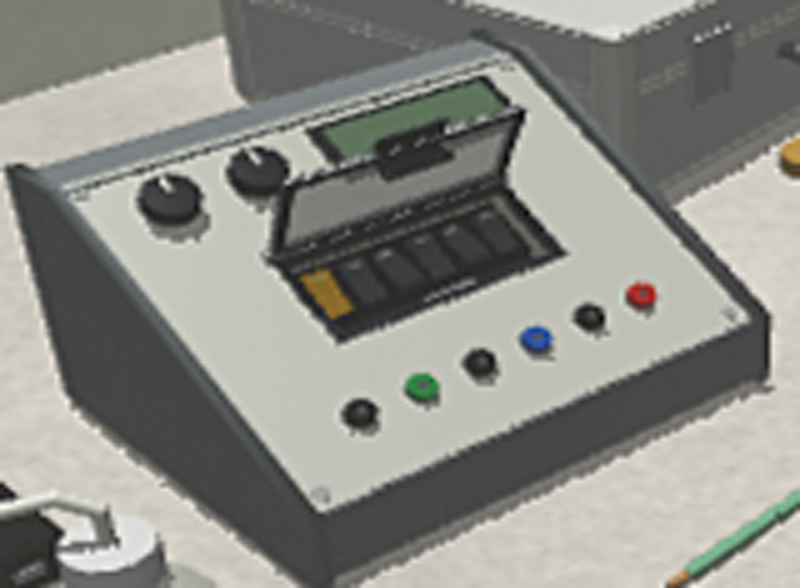

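View pics/c3.png

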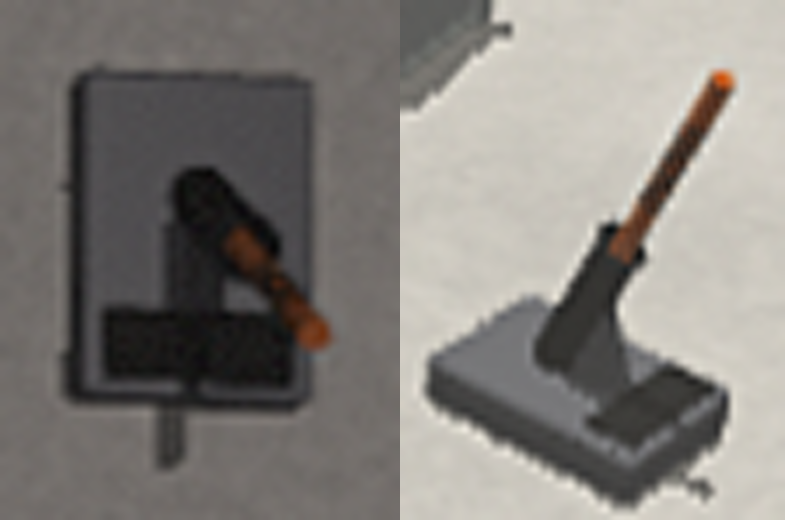

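```bash
cat > h.py <<'E'
import numpy as np
from scipy.spatial.transform import Rotation as Ro
from scipy.optimize import least_squares
K={'side':np.array([[376.52466278,0,323.6650592],[0,376.52466278,197.21489988],[0,0,1]]),'top':np.array([[493.89877744,0,317.9071826],[0,493.89877744,209.20456762],[0,0,1]])}
R={'side':np.array([[-0.74617834,-0.66557022,0.01530247],[-0.37655231,0.40297856,-0.83415624],[0.54902299,-0.6281915,-0.55131588]]),
'top':np.array([[0.01056625,-0.99971886,-0.0212265],[-0.98717266,-0.00704705,-0.15950071],[0.15930628,0.02263954,-0.98696958]])}
T={'side':np.array([342.5714018,271.31211529,572.80235319]),'top':np.array([10.86307618,500.83147592,1123.18054414])}
def proj(c,X):
    q=np.atleast_2d(X)@R[c].T+T[c]; q=q@K[c].T; return q[:,:2]/q[:,2:]
def tri(pt,ps):
    f=lambda X:np.concatenate([proj('top',X)[0]-pt,proj('side',X)[0]-ps])
    s=least_squares(f,[500,0,80]); return s.x,s.fun
UP=np.array([.866025,0,.5]); N=np.array([-.5,0,.866025]); BC=np.array([-10,0,97.])
def goto(obs,pos,Rm):
    "delta from measured pose in move units"
    R0=Ro.from_rotvec(obs['orientation']); d=R0.inv().apply(np.array(pos)-obs['ee_pos'])
    r=(R0.inv()*Ro.from_matrix(Rm)).as_rotvec()
    return d/150, r/np.radians(60)
def tool(alpha,yaw=0,roll=0):
    "x=-y rotated by yaw; z tilted alpha forward"
    a=alpha; M=np.array([[0,-np.cos(a),np.sin(a)],[-1,0,0],[0,-np.sin(a),-np.cos(a)]])
    return Ro.from_euler('z',yaw).as_matrix()@M
E
python3 - <<'E'
from h import *
def z(p,s,o): return (np.array(p,float)+.5)/s-.5+o
so=[(172,443),(237,447),(301,452),(365,458),(429,463),(494,467)]
ss=[(360,413),(422,387),(480,362),(537,340),(591,317),(642,295)]
top=z(so+[(211,372),(468,388)],np.array([5,4.6]),np.array([235,90]))
sid=z(ss+[(340,340),(566,254)],np.array([5,4.2]),np.array([175,130]))
def model(p):
    x,y,w,s,d=p[:5]
    P=[BC+s*UP+(2.5-i)*d*np.array([0,1,0])+6*N for i in range(6)]
    P+=[BC-21.5*UP+56*np.array([0,1,0]),BC-21.5*UP-56*np.array([0,1,0])]
    return Ro.from_euler('z',w).apply(np.array(P))+[x,y,0]
f=lambda p:np.concatenate([(proj('top',model(p))-top).ravel(),(proj('side',model(p))-sid).ravel()])
r=least_squares(f,[617,49,0,-60,30]); print(np.round(r.x,3)); print(np.round(r.fun.reshape(-1,2),2).tolist())
x,y,w=r.x[:3]
W=lambda P:Ro.from_euler('z',w).apply(P)+[x,y,0]
for n,P in dict(bay=BC,hinge=BC+24*UP+3*N).items(): print(n,np.round(W(P),1))
for k in range(6):
  P=BC+9*UP-5.6*N+np.array([0,(2.5-k)*18.4,0]); print(k,np.round(W(P),1),proj('top',W(P)).round(1),proj('side',W(P)).round(1))
# stylus
c8=np.array([8,8.]);c78=np.array([7,8.])
pt=z((314,334),c8,np.array([430,180]));ps=z((322,80),c78,np.array([360,130])); print('tail',tri(pt,ps))
pt=z((243,245),c8,np.array([430,180]));ps=z((226,248),c78,np.array([360,130])); print('mouth',tri(pt,ps))
for a in (25,28): 
  F=np.array([520,-309.3,22]);u=np.array([-np.sin(np.radians(a)),0,np.cos(np.radians(a))])
  for L in (0,56,135): print(a,L,F+L*u,((proj('top',F+L*u)-[430,180]+.5)*8-.5).round(),((proj('side',F+L*u)-[360,130]+.5)*[7,8]-.5+[400,0]).round())
E
```

```text
[ 6.09553e+02  5.06450e+01 -8.30000e-02 -6.29500e+01  2.99440e+01]
[[-1.05, 0.47], [-1.21, 0.74], [-1.15, 0.79], [-1.06, 0.62], [-0.96, 0.67], [-1.02, 0.95], [0.34, -1.3], [-2.47, -0.55], [0.67, -1.47], [0.61, -1.36], [0.81, -1.22], [0.7, -1.54], [0.71, -1.39], [0.88, -1.26], [0.98, -2.39], [-1.78, -1.27]]
bay [599.6  51.5  97. ]
hinge [618.8  49.9 111.6]
0 [614.   96.4  96.7] [[282.4 156.1]] [[239.3 196.4]]
1 [612.4  78.1  96.7] [[290.4 156.7]] [[246.7 193.3]]
2 [610.9  59.8  96.7] [[298.4 157.4]] [[253.8 190.2]]
3 [609.4  41.4  96.7] [[306.4 158.1]] [[260.8 187.2]]
4 [607.8  23.1  96.7] [[314.5 158.8]] [[267.6 184.2]]
5 [606.3   4.8  96.7] [[322.5 159.5]] [[274.2 181.4]]
tail (array([ 461.17475462, -308.04928492,  141.00072819]), array([-0.12522957, -0.23498031,  0.3086349 ,  0.04153334]))
mouth (array([ 495.40807488, -309.96518692,   68.9324572 ]), array([ 0.17834893,  0.31759483, -0.41920345, -0.05792732]))
25 0 [ 520.  -309.3   22. ] [[198. 191.]] [[556. 346.]]
25 56 [ 496.33337734 -309.3          72.75323607] [[245. 242.]] [[621. 237.]]
25 135 [ 462.94653467 -309.3         144.35155125] [[321. 324.]] [[723.  68.]]
28 0 [ 520.  -309.3   22. ] [[198. 191.]] [[556. 346.]]
28 56 [ 493.70959248 -309.3          71.4450652 ] [[245. 252.]] [[627. 243.]]
28 135 [ 456.62133902 -309.3         141.19792504] [[319. 349.]] [[737.  83.]]
```

```bash
cat > ov.py <<'E'
from h import *
import cv2,sys
def overlay(x,y,w,name,src=('top0','side0')):
    W=lambda P:Ro.from_euler('z',w).apply(np.atleast_2d(P))+[x,y,0]
    Y=np.array([0,1.,0])
    out=[]
    for c,f,(x0,y0,ww,hh),s in (('top',src[0],(235,90,140,130),5),('side',src[1],(175,130,160,140),4.6)):
        im=cv2.imread(f'pics/{f}.png'); im=cv2.resize(im[y0:y0+hh,x0:x0+ww],None,fx=s,fy=s,interpolation=cv2.INTER_CUBIC)
        im=cv2.convertScaleAbs(im,alpha=1.3)
        px=lambda P:((proj(c,W(P))-[x0,y0]+.5)*s-.5)
        def poly(P,col): cv2.polylines(im,[np.round(px(P)*8).astype(np.int32)],True,col,1,cv2.LINE_AA,3)
        poly([BC+a*UP+b*Y for a,b in((-21.5,56),(21.5,56),(21.5,-56),(-21.5,-56))],(0,0,255))
        poly([[a,b,0] for a,b in((-104,125),(104,125),(104,-125),(-104,-125))],(255,0,255))
        t=1.74-np.pi/2; H=BC+24*UP+3*N; D=np.sin(t)*UP+np.cos(t)*N
        poly([H+61*Y,H+61*Y+54*D,H-61*Y+54*D,H-61*Y],(255,255,0))
        poly([H+18*Y+54*D,H+18*Y+64*D,H-18*Y+64*D,H-18*Y+54*D],(0,255,0))
        out.append(im)
    h=max(i.shape[0] for i in out)
    cv2.imwrite(f'pics/{name}_t.png',out[0]);cv2.imwrite(f'pics/{name}_s.png',out[1])
if __name__=='__main__':
    overlay(615,50.,-.083,'o1')
E
python3 ov.py
```

```text
(no output)
```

View pics/o1_t.png

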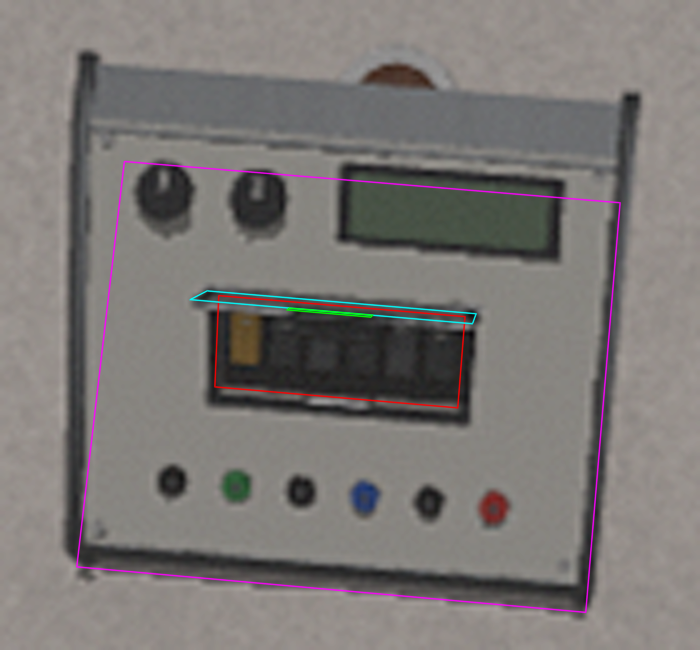

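View pics/o1_s.png

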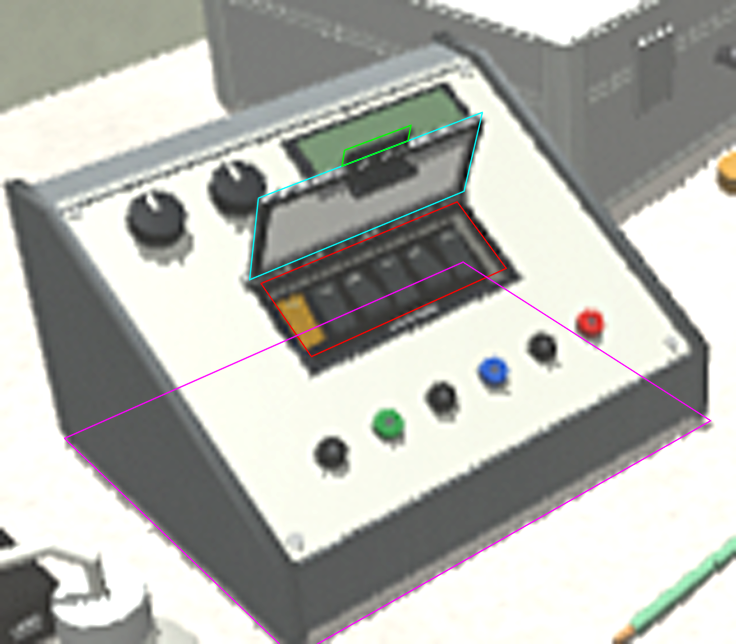

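```bash
cat > ov2.py <<'E'
from h import *
import cv2
x,y,w=616,50,-.083
W=lambda P:Ro.from_euler('z',w).apply(np.atleast_2d(P))+[x,y,0]
Y=np.array([0,1.,0]); o=[]
for c,x0,y0 in(('top',270,140),('side',225,180)):
    s=14; im=cv2.imread(f'pics/{c}0.png')[y0:y0+38,x0:x0+28]
    im=cv2.convertScaleAbs(cv2.resize(im,None,fx=s,fy=s,interpolation=cv2.INTER_NEAREST),alpha=1.5)
    px=lambda P:((proj(c,W(P))-[x0,y0]+.5)*s-.5)
    def poly(P,col): cv2.polylines(im,[np.round(px(P)*8).astype(np.int32)],True,col,1,cv2.LINE_AA,3)
    poly([BC+a*UP+(45+b)*Y+d*N for a,b,d in((12.5,6,-4.5),(12.5,-6,-4.5),(-12.5,-6,-11.5),(-12.5,6,-11.5))],(0,0,255))
    poly([BC+a*UP+b*Y for a,b in((-21.5,56),(21.5,56),(21.5,-56),(-21.5,-56))],(0,255,255))
    p=px(BC+9*UP+45*Y-5.6*N)[0]; cv2.circle(im,(int(p[0]),int(p[1])),3,(0,255,0),-1)
    o.append(im)
cv2.imwrite('pics/ov2.png',cv2.hconcat(o))
E
python3 ov2.py
```

```text
(no output)
```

View pics/ov2.png

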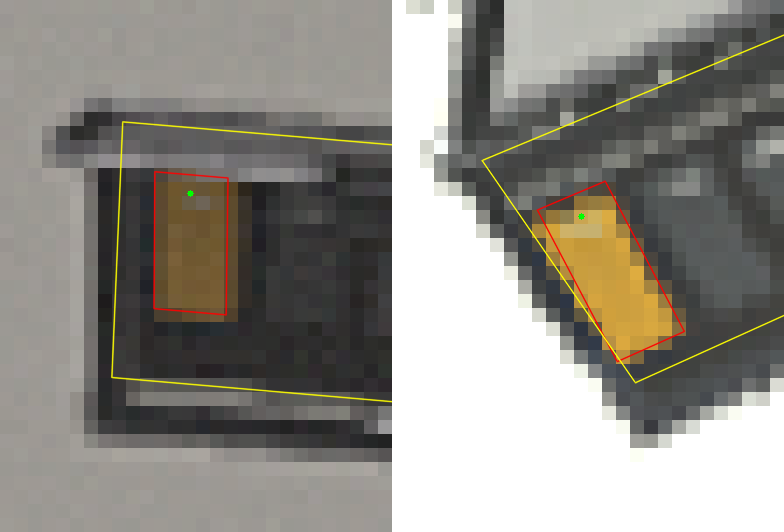

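```bash
python3 - <<'E'
from h import *
print(tri(np.array([270+196.5/14-.5,140+201/14-.5]),np.array([225+190/14-.5,180+227/14-.5])))
x,y,w=616,50,-.083
W=lambda P:Ro.from_euler('z',w).apply(np.atleast_2d(P))+[x,y,0]
print(W(BC+9*UP-5.6*N+[0,45,0]))
from workcell import ctrl
o=ctrl.get_obs()
al=np.radians(26.); u=np.array([-np.sin(al),0,np.cos(al)]); M=tool(al)
F=np.array([520,-309.3,22.]); 
g=F+u*96; tcp=g-19*u   # tcp closer to the tip
print('grasp tcp',tcp, goto(o,tcp+u*110,M), tcp+110*u)
E
```

```text
(array([620.18098382,  94.58015657,  94.69445327]), array([-0.20202983, -0.20104385,  0.2565416 ,  0.04713728]))
[[620.32289244  94.7958224   96.65026   ]]
grasp tcp [ 486.2454217  -309.3          91.20714157] (array([-1.07331082, -1.79204195,  0.21732223]), array([0.42658346, 0.09341045, 0.40423291])) [ 438.02459555 -309.3         190.07448666]
```

>>> move_arm --motion '[[[-0.15,-0.22,0.04],[0.085,0.019,0.08]],[[-0.3,-0.45,0.06],[0.17,0.037,0.16]],[[-0.45,-0.65,0.08],[0.255,0.056,0.24]],[[-0.6,-0.8,0.1],[0.34,0.075,0.32]],[[-0.7,-0.95,0.12],[0.425,0.093,0.404]]]' --gripper 1

```text
t: 2.42
ee_pos: [346.9, -412.0, 204.9]
orientation: [-1.966, 1.972, -0.456]
ft_force: [-0.2, 0.3, -0.8]
width: 87.6
```

```bash
cat > rep.py <<'E'
from h import *
from workcell import ctrl
def rep(pos,M):
    o=ctrl.get_obs(); a,b=goto(o,pos,M)
    print('t',o['t'].round(2),'pos',o['ee_pos'].round(1),'z',Ro.from_rotvec(o['orientation']).as_matrix()[:,2].round(3),'q',o['qpos'].round(2),'w',round(float(o['width']),1),'F',o['ft_force'].round(1)); print('shift',a.round(3),'turn',b.round(3))
E
python3 - <<'E'
from rep import *
al=np.radians(26.3); u=np.array([-np.sin(al),0,np.cos(al)]); M=tool(al)
F=np.array([520,-309,22.]); rep(F+u*(77+90),M)
E
```

```text
Traceback (most recent call last):
  File "rep.py", line 5, in rep
    print('t',o['t'].round(2),'pos',o['ee_pos'].round(1),'z',Ro.from_rotvec(o['orientation']).as_matrix()[:,2].round(3),'q',o['qpos'].round(2),'w',round(float(o['width']),1),'F',o['ft_force'].round(1)); print('shift',a.round(3),'turn',b.round(3))
              ^^^^^^^^^^^^
AttributeError: 'float' object has no attribute 'round'
```

```bash
sed -i "s/o\['t'\].round(2)/round(float(o['t']),2)/" rep.py
python3 - <<'E'
from rep import *
al=np.radians(26.3); u=np.array([-np.sin(al),0,np.cos(al)]); M=tool(al)
F=np.array([520,-309,22.]); rep(F+u*(77+90),M)
E
```

```text
t 2.42 pos [ 346.9 -412.   204.9] z [ 0.439 -0.001 -0.898] q [-1.12  0.26  2.02  0.62  0.75  0.02] w 87.6 F [-0.2  0.3 -0.8]
shift [-0.688 -0.495  0.488] turn [ 0.004 -0.001 -0.002]
```

>>> move_arm --motion '[[[-0.2,-0.15,0.1],[0,0,0]],[[-0.4,-0.3,0.22],[0,0,0]],[[-0.58,-0.42,0.34],[0,0,0]],[[-0.688,-0.495,0.42],[0.004,0,0]],[[-0.688,-0.495,0.488],[0.004,0,0]]]'

```text
t: 3.05
ee_pos: [446.1, -308.9, 171.3]
orientation: [-1.97, 1.965, -0.457]
ft_force: [-0.8, 0.5, -0.2]
width: 87.7
```

```bash
python3 - <<'E'
from rep import *
import cv2
al=np.radians(26.3); u=np.array([-np.sin(al),0,np.cos(al)]); M=tool(al)
F=np.array([520,-309,22.]); rep(F+u*(77),M)
o=[]
for c,x0,y0 in(('top',420,170),('side',350,90)):
    im=ctrl.get_image(c)['pixels'][:,:,::-1][y0:y0+90,x0:x0+75]
    o.append(cv2.convertScaleAbs(cv2.resize(im,None,fx=5,fy=5,interpolation=cv2.INTER_CUBIC),alpha=1.3))
cv2.imwrite('pics/g1.png',cv2.hconcat(o))
E
```

```text
t 3.05 pos [ 446.1 -308.9  171.3] z [ 0.441  0.001 -0.897] q [-0.81  0.28  2.09  0.67  0.54  0.21] w 87.7 F [-0.8  0.5 -0.2]
shift [ 0.001 -0.002  0.597] turn [0.002 0.    0.002]
```

View pics/g1.png

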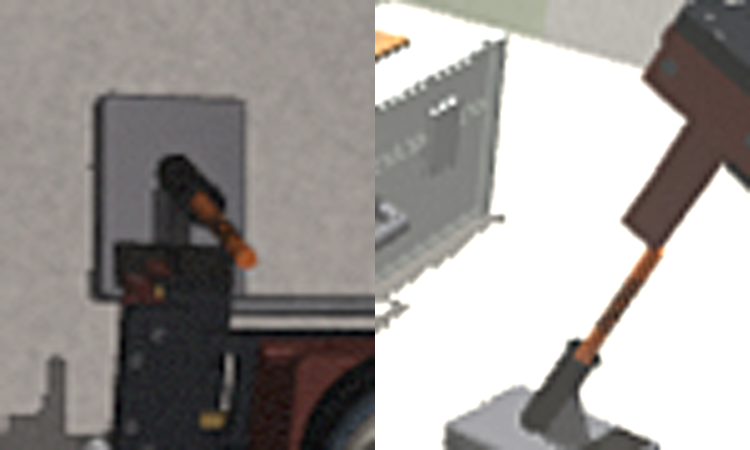

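```bash
python3 - <<'E'
from rep import *
o=ctrl.get_obs();Rm=Ro.from_rotvec(o['orientation']).as_matrix()
for n,v in dict(tcp=(0,0,0),L=(-44,0,0),Rr=(44,0,0),Lo=(-57,0,0),Ro=(57,0,0)).items():
    X=o['ee_pos']+Rm@np.array(v,float); print(n,X.round(1),((proj('top',X)-[420,170])*5).round(),((proj('side',X)-[350,90])*5+[375,0]).round())
print(((proj('top',np.array([461.2,-308,141]))-[420,170])*5).round())
E
```

```text
tcp [ 445.4 -309.7  170.5] [[269. 284.]] [[692. 201.]]
L [ 445.4 -265.7  170.5] [[162. 283.]] [[644. 228.]]
Rr [ 445.4 -353.7  170.5] [[376. 284.]] [[737. 175.]]
Lo [ 445.3 -252.7  170.5] [[130. 283.]] [[630. 236.]]
Ro [ 445.5 -366.7  170.5] [[408. 285.]] [[750. 168.]]
[[243. 255.]]
```

>>> move_arm --motion '[[[0,0,0.15],[0,0,0]],[[0,0,0.3],[0,0,0]],[[0,0,0.45],[0,0,0]],[[0,0,0.56],[0,0,0]],[[0,0,0.6],[0,0,0]]]'

```text
t: 3.78
ee_pos: [484.7, -310.5, 89.7]
orientation: [-1.967, 1.969, -0.456]
ft_force: [-1.0, -0.0, 0.9]
width: 87.3
```

```bash
python3 - <<'E'
from rep import *
import cv2
al=np.radians(26.3); u=np.array([-np.sin(al),0,np.cos(al)]); M=tool(al)
F=np.array([520,-309,22.]); rep(F+u*(77),M)
o=[]
for c,x0,y0 in(('top',420,170),('side',350,90)):
    im=ctrl.get_image(c)['pixels'][:,:,::-1][y0:y0+90,x0:x0+75]
    o.append(cv2.convertScaleAbs(cv2.resize(im,None,fx=5,fy=5,interpolation=cv2.INTER_CUBIC),alpha=1.3))
cv2.imwrite('pics/g2.png',cv2.hconcat(o))
E
```

```text
t 3.77 pos [ 484.7 -310.5   89.7] z [ 0.44   0.    -0.898] q [-0.75  0.48  2.07  0.9   0.39  0.01] w 87.3 F [-1.  -0.   0.9]
shift [-0.01  -0.011 -0.005] turn [ 0.003  0.    -0.001]
```

View pics/g2.png

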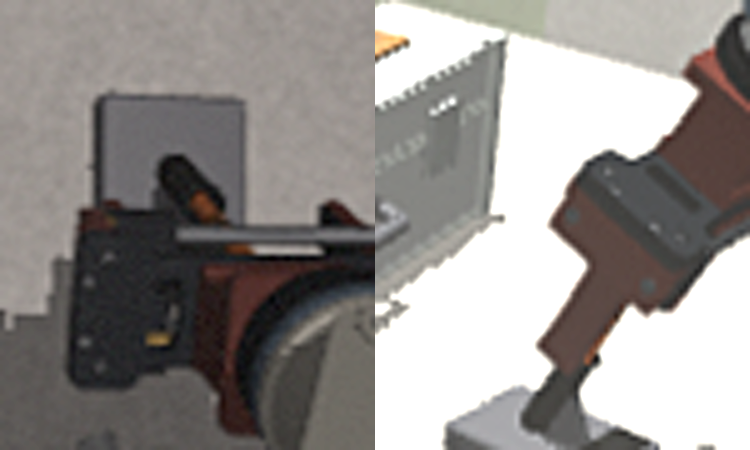

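>>> move_arm --motion '[[[-0.01,-0.01,0],[0,0,0]],[[-0.01,-0.01,0],[0,0,0]],[[-0.01,-0.01,0],[0,0,0]],[[-0.01,-0.01,0],[0,0,0]],[[-0.01,-0.01,0],[0,0,0]]]' --gripper 0

```text
t: 4.5
ee_pos: [486.4, -308.2, 91.2]
orientation: [-1.968, 1.968, -0.457]
ft_force: [-0.0, 0.1, -0.8]
width: 41.3
```

```bash
python3 - <<'E'
from rep import *
al=np.radians(26.3); u=np.array([-np.sin(al),0,np.cos(al)]); M=tool(al)
F=np.array([520,-309,22.]); rep(F+u*(77),M)
E
```

```text
t 4.5 pos [ 486.4 -308.2   91.2] z [ 0.441 -0.    -0.898] q [-0.75  0.47  2.07  0.9   0.39  0.02] w 41.3 F [-0.   0.1 -0.8]
shift [ 0.005  0.004 -0.   ] turn [ 0.002 -0.     0.   ]
```

>>> move_arm --motion '[[[0,0,0],[0,0,0]],[[0,0,0],[0,0,0]],[[0,0,0],[0,0,0]],[[0,0,0],[0,0,0]],[[0,0,0],[0,0,0]]]'

```text
t: 5.12
ee_pos: [486.5, -308.4, 91.2]
orientation: [-1.968, 1.968, -0.457]
ft_force: [1.4, -0.6, 0.5]
width: 8.6
```

>>> move_arm --motion '[[[0,0,0],[0,0,0]],[[0,0,0],[0,0,0]],[[0,0,0],[0,0,0]],[[0,0,0],[0,0,0]],[[0,0,0],[0,0,0]]]'

```text
t: 5.75
ee_pos: [486.5, -308.3, 91.2]
orientation: [-1.968, 1.968, -0.457]
ft_force: [1.3, -1.2, -0.1]
width: 8.7
```

```bash
python3 - <<'E'
from rep import *
al=np.radians(26.3); u=np.array([-np.sin(al),0,np.cos(al)]); M=tool(al)
F=np.array([520,-309,22.]); rep(F+u*(77),M)
E
```

```text
t 5.75 pos [ 486.5 -308.3   91.2] z [ 0.441 -0.    -0.898] q [-0.75  0.47  2.07  0.9   0.39  0.02] w 8.7 F [ 1.3 -1.2 -0.1]
shift [ 0.004  0.004 -0.001] turn [ 0.002 -0.     0.   ]
```

>>> move_arm --motion '[[[0,0,-0.1],[0,0,0]],[[0,0,-0.22],[0,0,0]],[[0,0,-0.36],[0,0,0]],[[0,0,-0.5],[0,0,0]],[[0,0,-0.6],[0,0,0]]]'

```text
t: 6.38
ee_pos: [446.2, -307.9, 172.5]
orientation: [-1.968, 1.967, -0.456]
ft_force: [-0.1, -0.6, -1.4]
width: 8.6
```

```bash
python3 - <<'E'
from rep import *
import cv2
W=lambda P:Ro.from_euler('z',-.083).apply(P)+[616,50,0]
M=tool(np.radians(30),-.083)
P=np.array([620.2,94.7,96.]); n=Ro.from_euler('z',-.083).apply(N)
rep(P+n*(77+50),M)
o=[]
for c,x0,y0 in(('top',420,170),('side',350,90)):
    im=ctrl.get_image(c)['pixels'][:,:,::-1][y0:y0+90,x0:x0+75]
    o.append(cv2.convertScaleAbs(cv2.resize(im,None,fx=5,fy=5,interpolation=cv2.INTER_CUBIC),alpha=1.3))
cv2.imwrite('pics/g3.png',cv2.hconcat(o))
E
```

```text
t 6.38 pos [ 446.2 -307.9  172.5] z [ 0.44   0.    -0.898] q [-0.81  0.28  2.09  0.67  0.54  0.22] w 8.6 F [-0.1 -0.6 -1.4]
shift [-2.719 -0.762  0.126] turn [0.064 0.038 0.07 ]
```

View pics/g3.png

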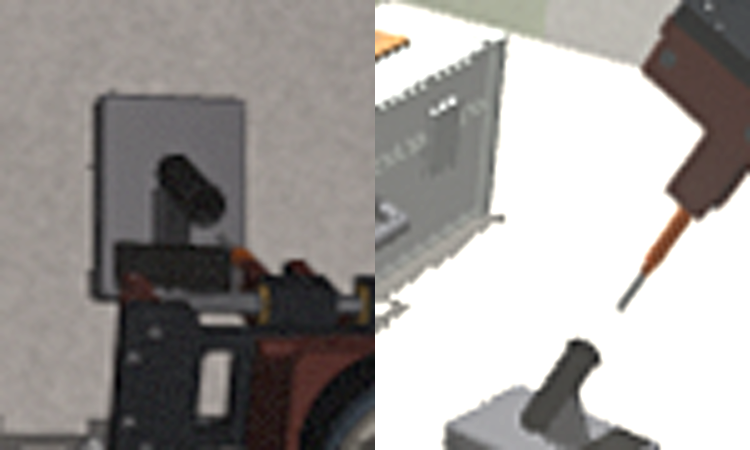

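>>> move_arm --motion '[[[-0.15,-0.03,0],[0,0,0]],[[-0.38,-0.08,0],[0,0,0]],[[-0.62,-0.13,0],[0,0,0]],[[-0.85,-0.17,0],[0,0,0]],[[-1,-0.2,0],[0,0,0]]]'

```text
t: 7.1
ee_pos: [473.4, -156.5, 184.5]
orientation: [-1.97, 1.967, -0.455]
ft_force: [0.2, -0.2, -0.9]
width: 8.6
```

>>> move_arm --motion '[[[-0.15,-0.05,0],[0,0,0]],[[-0.38,-0.1,0],[0,0,0]],[[-0.62,-0.16,0],[0,0,0]],[[-0.85,-0.22,0],[0,0,0]],[[-1,-0.25,0],[0,0,0]]]'

```text
t: 7.72
ee_pos: [507.3, -6.5, 201.2]
orientation: [-1.97, 1.966, -0.456]
ft_force: [0.2, 0.0, -0.4]
width: 8.5
```

```bash
python3 - <<'E'
from rep import *
M=tool(np.radians(30),-.083)
P=np.array([620.2,94.7,96.]); n=Ro.from_euler('z',-.083).apply(N)
rep(P+n*(77+45),M)
E
```

```text
t 7.72 pos [507.3  -6.5 201.2] z [ 0.44   0.001 -0.898] q [-0.05  0.13  2.2   0.07  0.35  1.46] w 8.5 F [ 0.2  0.  -0.4]
shift [-0.707 -0.314  0.151] turn [0.065 0.038 0.071]
```

>>> move_arm --motion '[[[-0.15,-0.07,0.03],[0.013,0.008,0.014]],[[-0.3,-0.14,0.06],[0.026,0.015,0.028]],[[-0.45,-0.21,0.09],[0.04,0.023,0.042]],[[-0.6,-0.27,0.12],[0.053,0.03,0.056]],[[-0.707,-0.314,0.151],[0.065,0.038,0.071]]]'

```text
t: 8.35
ee_pos: [559.5, 99.2, 201.2]
orientation: [-1.853, 2.014, -0.54]
ft_force: [0.8, -0.3, -0.7]
width: 8.2
```

```bash
cat > look.py <<'E'
from rep import *
import cv2
def look(name,ct=(235,90),cs=(180,100),w=75,h=100,s=5):
    o=[]
    for c,(x0,y0) in(('top',ct),('side',cs)):
        im=ctrl.get_image(c)['pixels'][:,:,::-1]; cv2.imwrite(f'pics/{name}_{c}.png',im)
        o.append(cv2.convertScaleAbs(cv2.resize(im[y0:y0+h,x0:x0+w],None,fx=s,fy=s,interpolation=cv2.INTER_CUBIC),alpha=1.2))
    cv2.imwrite(f'pics/{name}.png',cv2.hconcat(o))
E
python3 - <<'E'
from look import *
M=tool(np.radians(30),-.083)
P=np.array([620.2,94.7,96.]); n=Ro.from_euler('z',-.083).apply(N)
rep(P+n*(77+20),M)
look('p1')
o=ctrl.get_obs(); tip=o['ee_pos']+77*Ro.from_rotvec(o['orientation']).as_matrix()[:,2]; print(tip,proj('top',tip),proj('side',tip))
E
```

```text
t 8.35 pos [559.5  99.2 201.2] z [ 0.498 -0.042 -0.866] q [ 0.24  0.22  2.11 -0.5   0.34  2.33] w 8.2 F [ 0.8 -0.3 -0.7]
shift [-0.004 -0.001  0.164] turn [-0. -0. -0.]
[597.94232349  96.37643951 134.41284367] [[280.67202083 158.56026115]] [[242.26809187 183.88781422]]
```

View pics/p1.png

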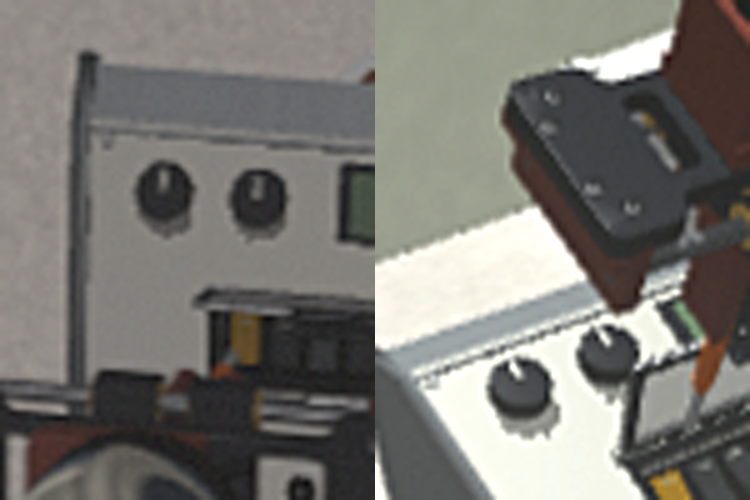

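>>> move_arm --motion '[[[0,0,0.05],[0,0,0]],[[0,0,0.1],[0,0,0]],[[0,0,0.16],[0,0,0]],[[0,0,0.21],[0,0,0]],[[-0.004,0,0.23],[0,0,0]]]'

```text
t: 9.07
ee_pos: [576.8, 96.7, 171.5]
orientation: [-1.852, 2.015, -0.54]
ft_force: [0.2, 0.4, -0.8]
width: 8.4
```

```bash
python3 - <<'E'
from look import *
M=tool(np.radians(30),-.083)
P=np.array([620.2,94.7,96.]); n=Ro.from_euler('z',-.083).apply(N)
rep(P+n*(77),M)
look('p2',(255,130),(210,150),50,60,8)
o=ctrl.get_obs(); tip=o['ee_pos']+77*Ro.from_rotvec(o['orientation']).as_matrix()[:,2]; print(tip,proj('top',tip),proj('side',tip))
print((proj('top',tip)-[255,130]+.5)*8,(proj('side',tip)-[210,150]+.5)*8+[400,0])
print((proj('top',P)-[255,130]+.5)*8,(proj('side',P)-[210,150]+.5)*8+[400,0])
E
```

```text
t 9.07 pos [576.8  96.7 171.5] z [ 0.498 -0.043 -0.866] q [ 0.23  0.3   2.1  -0.59  0.28  2.41] w 8.4 F [ 0.2  0.4 -0.8]
shift [-0.011  0.001  0.067] turn [-0.    -0.001 -0.001]
[615.11087417  93.63114345 105.08258972] [[283.28909337 154.58624279]] [[239.64668348 192.36069597]]
[[230.31274694 200.68994236]] [[641.17346786 342.88556779]]
[[229.83990495 191.94688382]] [[629.67671319 366.13879115]]
```

View pics/p2.png

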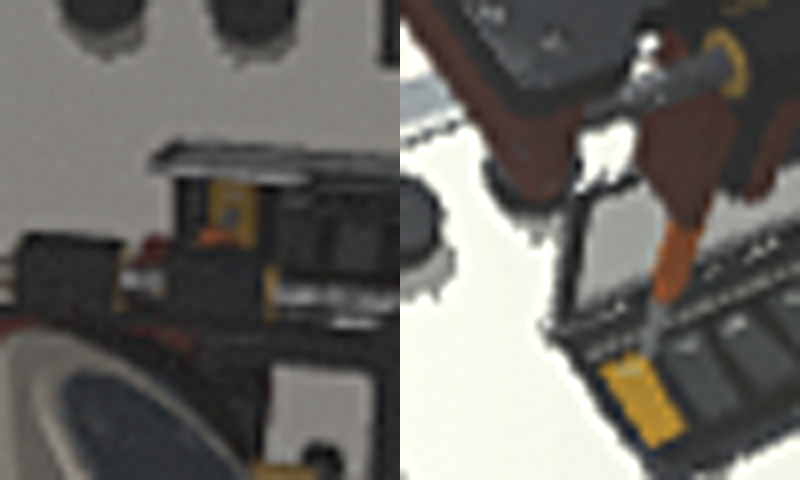

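```bash
python3 - <<'E'
import cv2
o=[]
for c,x0,y0 in(('top',270,143),('side',224,176)):
    im=cv2.imread(f'pics/p2_{c}.png')[y0:y0+24,x0:x0+24]
    o.append(cv2.convertScaleAbs(cv2.resize(im,None,fx=16,fy=16,interpolation=cv2.INTER_NEAREST),alpha=1.6))
cv2.imwrite('pics/p2z.png',cv2.hconcat(o))
E
```

```text
(no output)
```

View pics/p2z.png

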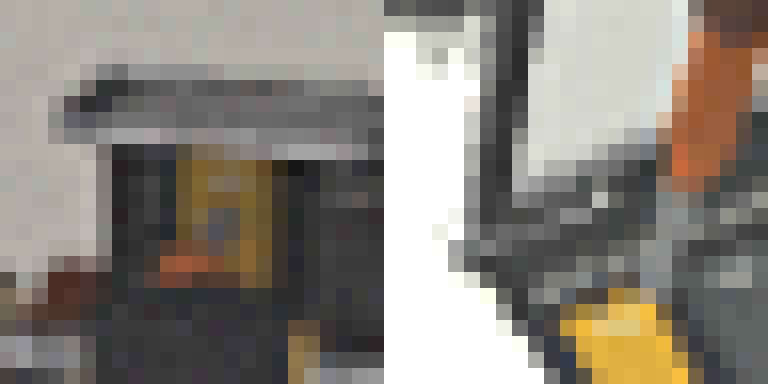

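>>> move_arm --motion '[[[-0.006,-0.005,0.015],[0,0,0]],[[-0.011,-0.012,0.03],[0,0,0]],[[-0.011,-0.012,0.045],[0,0,0]],[[-0.011,-0.012,0.055],[0,0,0]],[[-0.011,-0.012,0.06],[0,0,0]]]'

```text
t: 9.8
ee_pos: [582.9, 98.1, 165.2]
orientation: [-1.852, 2.014, -0.541]
ft_force: [-0.1, -0.1, 0.3]
width: 8.5
```

```bash
python3 - <<'E'
from look import *
M=tool(np.radians(30),-.083)
P=np.array([620.2,94.7,96.]); n=Ro.from_euler('z',-.083).apply(N)
rep(P+n*(77),M)
look('p3',(255,130),(210,150),50,60,8)
o=[]
for c,x0,y0 in(('top',270,143),('side',224,176)):
    im=cv2.imread(f'pics/p3_{c}.png')[y0:y0+24,x0:x0+24]
    o.append(cv2.convertScaleAbs(cv2.resize(im,None,fx=16,fy=16,interpolation=cv2.INTER_NEAREST),alpha=1.6))
cv2.imwrite('pics/p3z.png',cv2.hconcat(o))
E
```

```text
t 9.8 pos [582.9  98.1 165.2] z [ 0.499 -0.042 -0.866] q [ 0.23  0.32  2.09 -0.61  0.27  2.43] w 8.5 F [-0.1 -0.1  0.3]
shift [0.002 0.014 0.011] turn [-0.001 -0.001 -0.001]
```

View pics/p3z.png

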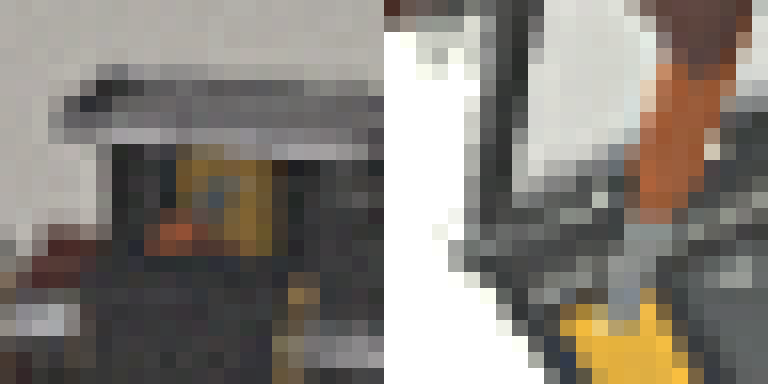

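>>> move_arm --motion '[[[0,0,0.003],[0,0,0]],[[0,0,0.006],[0,0,0]],[[0,0,0.009],[0,0,0]],[[0,0,0.012],[0,0,0]],[[0,0,0.015],[0,0,0]]]'

```text
t: 10.52
ee_pos: [584.0, 98.1, 163.3]
orientation: [-1.852, 2.014, -0.541]
ft_force: [-0.1, 0.0, 0.4]
width: 8.7
```

>>> move_arm --motion '[[[0,0,0.002],[0,0,0]],[[0,0,0.004],[0,0,0]],[[0,0,0.006],[0,0,0]],[[0,0,0.008],[0,0,0]],[[0,0,0.008],[0,0,0]]]'

```text
t: 11.15
ee_pos: [584.8, 98.0, 162.7]
orientation: [-1.851, 2.014, -0.541]
ft_force: [-2.8, 0.7, 6.0]
width: 8.7
```

>>> move_arm --motion '[[[0,0,0.002],[0,0,0]],[[0,0,0.004],[0,0,0]],[[0,0,0.006],[0,0,0]],[[0,0,0.008],[0,0,0]],[[0,0,0.008],[0,0,0]]]'

```text
t: 11.78
ee_pos: [585.7, 98.0, 161.7]
orientation: [-1.851, 2.013, -0.541]
ft_force: [-1.1, -0.5, 4.9]
width: 8.2
```

>>> move_arm --motion '[[[0,0,0.002],[0,0,0]],[[0,0,0.004],[0,0,0]],[[0,0,0.006],[0,0,0]],[[0,0,0.008],[0,0,0]],[[0,0,0.008],[0,0,0]]]'

```text
t: 12.4
ee_pos: [585.4, 97.7, 159.7]
orientation: [-1.853, 2.015, -0.54]
ft_force: [0.0, 0.2, 0.2]
width: 9.0
```

>>> move_arm --motion '[[[0,0,-0.04],[0,0,0]],[[0,0,-0.09],[0,0,0]],[[0,0,-0.15],[0,0,0]],[[0,0,-0.22],[0,0,0]],[[0,0,-0.3],[0,0,0]]]'

```text
t: 13.02
ee_pos: [562.9, 99.8, 200.0]
orientation: [-1.852, 2.014, -0.541]
ft_force: [0.5, -0.1, -1.0]
width: 8.8
```

```bash
python3 - <<'E'
from look import *
M=tool(np.radians(26.3)); al=np.radians(26.3); u=np.array([-np.sin(al),0,np.cos(al)])
rep([507,-6.5,201],M)
look('p4',(255,130),(210,150),50,60,8)
o=ctrl.get_obs(); tip=o['ee_pos']+77*Ro.from_rotvec(o['orientation']).as_matrix()[:,2]; print(tip,proj('top',tip),proj('side',tip))
print([ (d['p'],d['location'].round(1)) if hasattr(d['location'],'round') else d for d in ctrl.pinpoint('side','end_yellow')[:3]])
E
```

```text
t 13.03 pos [562.9  99.8 200. ] z [ 0.499 -0.042 -0.866] q [ 0.24  0.23  2.11 -0.5   0.34  2.33] w 8.8 F [ 0.5 -0.1 -1. ]
shift [ 0.738  0.267 -0.162] turn [-0.063 -0.038 -0.071]
[601.92491167  96.80489376 134.1953374 ] [[280.52827654 156.83120267]] [[240.88649939 183.36186397]]
[{'location': [622.2, 76.2, 98.6], 'p': 0.66}, {'location': [620.1, 57.9, 89.1], 'p': 0.5}, {'location': [623.8, 97.1, 99.0], 'p': 0.39}]
```

View pics/p4.png

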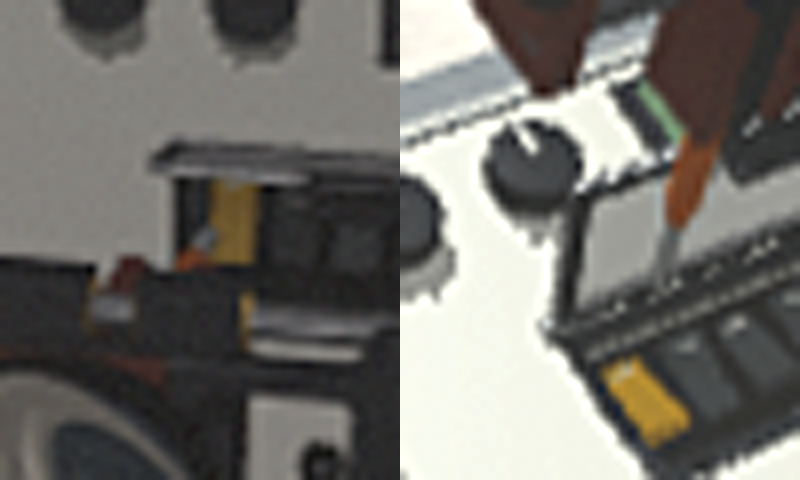

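>>> move_arm --motion '[[[0.06,0.08,-0.05],[-0.01,-0.006,-0.014]],[[0.22,0.14,-0.09],[-0.025,-0.015,-0.028]],[[0.42,0.2,-0.12],[-0.04,-0.023,-0.042]],[[0.62,0.25,-0.15],[-0.053,-0.03,-0.056]],[[0.738,0.267,-0.162],[-0.063,-0.038,-0.071]]]'

```text
t: 13.8
ee_pos: [506.7, -7.7, 200.0]
orientation: [-1.967, 1.967, -0.458]
ft_force: [-0.0, -0.1, -0.2]
width: 8.8
```

>>> move_arm --motion '[[[0.15,0.03,0],[0,0,0]],[[0.38,0.09,0],[0,0,0]],[[0.62,0.15,0],[0,0,0]],[[0.85,0.21,0],[0,0,0]],[[1,0.25,0],[0,0,0]]]'

```text
t: 14.42
ee_pos: [473.4, -158.1, 183.3]
orientation: [-1.966, 1.968, -0.459]
ft_force: [0.0, 0.1, -0.5]
width: 8.6
```

>>> move_arm --motion '[[[0.15,0.03,0],[0,0,0]],[[0.38,0.07,0],[0,0,0]],[[0.62,0.12,0],[0,0,0]],[[0.85,0.17,0],[0,0,0]],[[1,0.2,0],[0,0,0]]]'

```text
t: 15.05
ee_pos: [446.5, -308.3, 170.0]
orientation: [-1.966, 1.968, -0.459]
ft_force: [0.1, -0.3, 0.4]
width: 8.5
```

```bash
python3 - <<'E'
from look import *
M=Ro.from_rotvec([-1.968,1.968,-.457]).as_matrix()
rep(np.array([486.5,-308.3,91.2])-M[:,2]*85,M)
look('s1',(440,180),(365,110),50,60,8)
o=ctrl.get_obs(); tip=o['ee_pos']+77*Ro.from_rotvec(o['orientation']).as_matrix()[:,2]; print(tip,proj('top',tip),proj('side',tip))
print((proj('top',tip)-[440,180]+.5)*8,(proj('side',tip)-[365,110]+.5)*8+[400,0])
E
```

```text
t 15.05 pos [ 446.5 -308.3  170. ] z [ 0.442 -0.001 -0.897] q [-0.81  0.29  2.1   0.68  0.53  0.21] w 8.5 F [ 0.1 -0.3  0.4]
shift [-0.    -0.008  0.022] turn [-0.002 -0.001 -0.001]
[ 480.85331294 -309.00744376  101.0126767 ] [[463.72407263 214.72250122]] [[397.40069627 151.44867592]]
[[193.79258107 281.78000978]] [[663.20557018 335.58940733]]
```

View pics/s1.png

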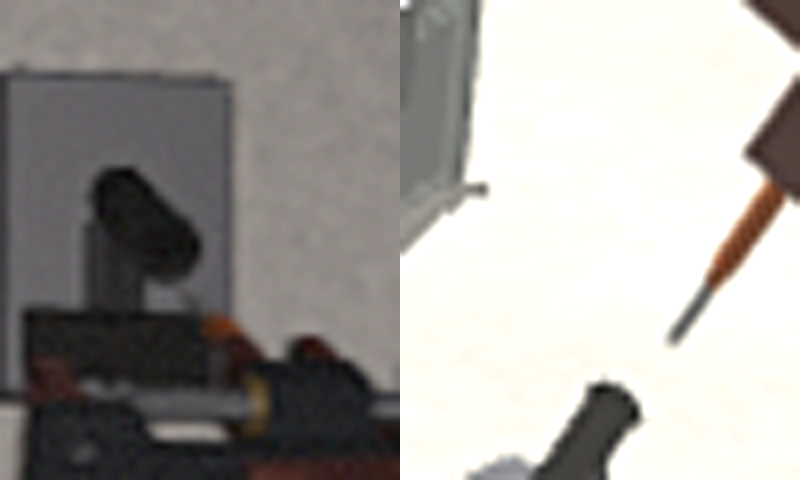

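```bash
python3 - <<'E'
from h import *
import cv2
o=[]
for c,x0,y0 in(('top',448,195),('side',384,145)):
    im=cv2.imread(f'pics/s1_{c}.png')[y0:y0+30,x0:x0+24]
    o.append(cv2.convertScaleAbs(cv2.resize(im,None,fx=16,fy=16,interpolation=cv2.INTER_NEAREST),alpha=2 if c=='top' else 1))
cv2.imwrite('pics/s1z.png',cv2.hconcat(o))
E
```

```text
(no output)
```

View pics/s1z.png

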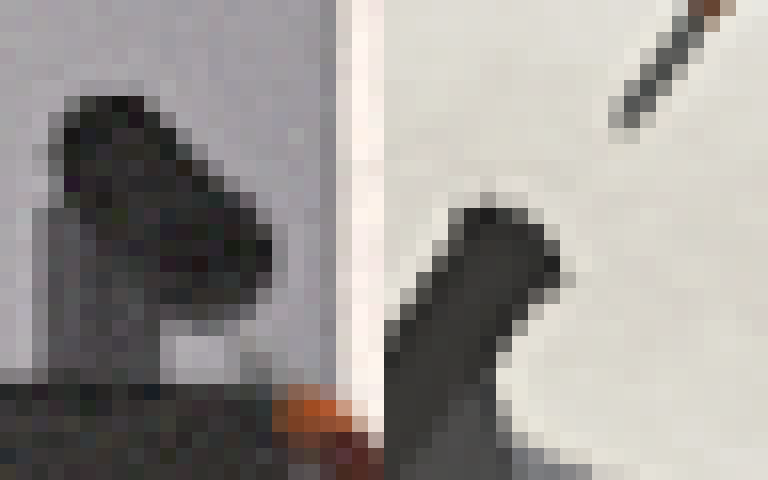

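```bash
python3 - <<'E'
from h import *
tip,r=tri(np.array([462.8,216.1]),np.array([398.25,152.6])); print('tip',tip,r)
for m in ((459.4,209.2),(460.,209.8)):
    mm,r=tri(np.array(m),np.array([391.5,159.7])); print('mouth',mm,r)
for m in ([496,-308.,70.5],[493.5,-308.,71.5],[495.4,-310,69]): print(proj('top',m),proj('side',m))
z=np.array([.441,0,-.898])
for L in (30,33,36): print(L, tip+L*z, proj('side',tip+L*z),proj('top',tip+L*z))
E
```

```text
tip [ 477.65918961 -307.45685458   99.44626169] [ 0.08121852  0.14825283 -0.19461797 -0.02655844]
mouth [ 496.72948122 -308.32440613   71.77918194] [ 0.2989794   0.53060471 -0.70128146 -0.0970726 ]
mouth [ 496.10524348 -309.36159538   71.44262589] [ 0.12818278  0.22790086 -0.30115502 -0.04164824]
[[459.41989181 210.13455435]] [[390.90825456 160.16128844]]
[[459.57332473 211.14982006]] [[391.74760902 160.13030679]]
[[460.13910937 210.50405377]] [[391.45064464 160.47853325]]
30 [ 490.88918961 -307.45685458   72.50626169] [[392.51285977 160.18068007]] [[459.48918022 212.21361389]]
33 [ 492.21218961 -307.45685458   69.81226169] [[391.97212239 160.92285449]] [[459.1594879  211.82146341]]
36 [ 493.53518961 -307.45685458   67.11826169] [[391.43377703 161.66174581]] [[458.83147217 211.43130714]]
```

>>> move_arm --motion '[[[0.002,-0.01,0.03],[0,0,0]],[[0.004,-0.02,0.07],[0,0,0]],[[0.005,-0.028,0.11],[0,0,0]],[[0.005,-0.03,0.14],[0,0,0]],[[0.005,-0.03,0.15],[0,0,0]]]'

```text
t: 15.78
ee_pos: [461.1, -306.9, 151.8]
orientation: [-1.968, 1.966, -0.458]
ft_force: [0.5, 0.7, -0.1]
width: 8.4
```

```bash
python3 - <<'E'
from look import *
M=Ro.from_rotvec([-1.968,1.968,-.457]).as_matrix()
rep(np.array([486.5,-308.3,91.2]),M)
look('s2',(448,195),(384,135),24,30,16)
E
```

```text
t 15.78 pos [ 461.1 -306.9  151.8] z [ 0.442  0.001 -0.897] q [-0.78  0.33  2.09  0.72  0.5   0.18] w 8.4 F [ 0.5  0.7 -0.1]
shift [0.009 0.027 0.437] turn [-0.002  0.001  0.001]
```

View pics/s2.png

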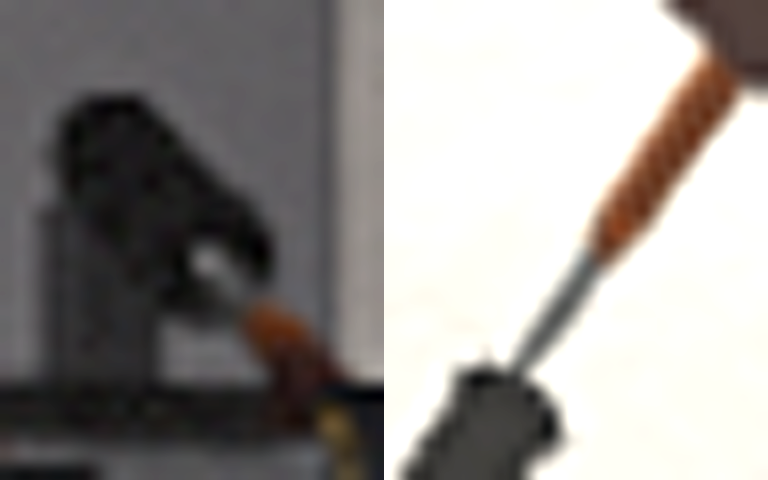

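>>> move_arm --motion '[[[0,0,0.03],[0,0,0]],[[0,0.001,0.06],[0,0,0]],[[0,0.002,0.09],[0,0,0]],[[0,0.003,0.12],[0,0,0]],[[0,0.003,0.14],[0,0,0]]]'

```text
t: 16.5
ee_pos: [469.9, -307.3, 132.8]
orientation: [-1.967, 1.966, -0.459]
ft_force: [0.2, -0.2, -0.5]
width: 8.7
```

```bash
python3 - <<'E'
from look import *
M=Ro.from_rotvec([-1.968,1.968,-.457]).as_matrix()
rep(np.array([486.5,-308.3,91.2]),M)
look('s3',(448,195),(384,135),24,30,16)
E
```

```text
t 16.5 pos [ 469.9 -307.3  132.8] z [ 0.442  0.    -0.897] q [-0.77  0.38  2.08  0.77  0.46  0.14] w 8.7 F [ 0.2 -0.2 -0.5]
shift [0.007 0.024 0.297] turn [-0.002  0.     0.   ]
```

View pics/s3.png

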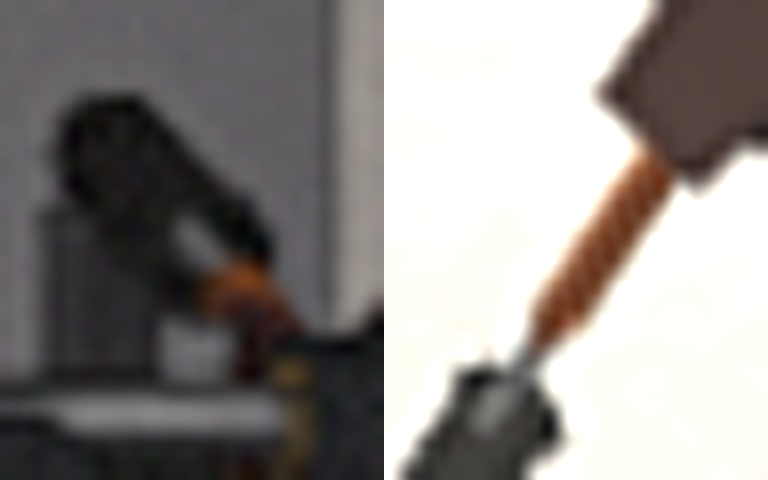

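>>> move_arm --motion '[[[0,0.001,0.03],[0,0,0]],[[0,0.002,0.06],[0,0,0]],[[0,0.003,0.09],[0,0,0]],[[0,0.004,0.12],[0,0,0]],[[0,0.004,0.14],[0,0,0]]]'

```text
t: 17.23
ee_pos: [478.7, -307.3, 113.7]
orientation: [-1.967, 1.966, -0.459]
ft_force: [0.2, 0.6, -0.9]
width: 8.9
```

```bash
python3 - <<'E'
from look import *
M=Ro.from_rotvec([-1.968,1.968,-.457]).as_matrix()
rep(np.array([486.5,-308.3,91.2]),M)
look('s4',(448,195),(384,135),24,30,16)
E
```

```text
t 17.23 pos [ 478.7 -307.3  113.7] z [ 0.442  0.    -0.897] q [-0.76  0.42  2.08  0.83  0.43  0.09] w 8.9 F [ 0.2  0.6 -0.9]
shift [0.007 0.02  0.158] turn [-0.002  0.     0.   ]
```

View pics/s4.png

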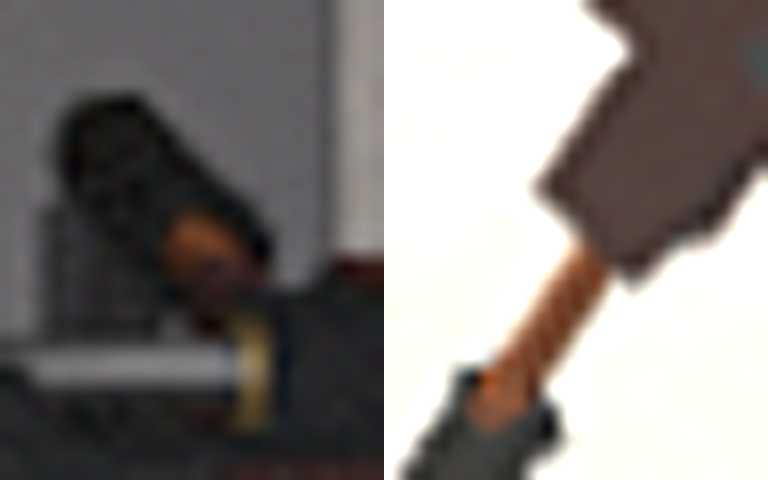

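>>> move_arm --motion '[[[0,0.001,0.025],[0,0,0]],[[0.002,0.002,0.05],[0,0,0]],[[0.002,0.003,0.08],[0,0,0]],[[0.002,0.004,0.11],[0,0,0]],[[0.002,0.004,0.13],[0,0,0]]]'

```text
t: 17.95
ee_pos: [486.5, -308.0, 95.9]
orientation: [-1.967, 1.967, -0.459]
ft_force: [-4.8, -3.0, 1.3]
width: 8.4
```

```bash
python3 - <<'E'
from rep import *
M=Ro.from_rotvec([-1.968,1.968,-.457]).as_matrix()
rep(np.array([486.5,-308.3,91.2]),M)
E
```

```text
t 17.95 pos [ 486.5 -308.    95.9] z [ 0.442 -0.001 -0.897] q [-0.75  0.46  2.07  0.88  0.4   0.03] w 8.4 F [-4.8 -3.   1.3]
shift [0.002 0.014 0.028] turn [-0.002 -0.001  0.   ]
```

>>> move_arm --motion '[[[0,0.006,0],[0,0,0]],[[0.001,0.011,0.004],[0,0,0]],[[0.002,0.013,0.01],[0,0,0]],[[0.002,0.013,0.017],[0,0,0]],[[0.002,0.013,0.022],[0,0,0]]]'

```text
t: 18.58
ee_pos: [486.5, -307.9, 92.5]
orientation: [-1.967, 1.966, -0.459]
ft_force: [-0.7, -1.4, 0.6]
width: 8.4
```

>>> move_arm --motion '[[[0,0,0],[0,0,0]],[[0,0,0],[0,0,0]],[[0,0,0],[0,0,0]],[[0,0,0],[0,0,0]],[[0,0,0],[0,0,0]]]' --gripper 0.6

```text
t: 19.2
ee_pos: [486.4, -307.9, 92.5]
orientation: [-1.967, 1.966, -0.459]
ft_force: [0.2, -0.2, -0.6]
width: 52.2
```

>>> move_arm --motion '[[[0,0,0],[0,0,0]],[[0,0,-0.15],[0,0,0]],[[0,0,-0.35],[0,0,0]],[[0,0,-0.55],[0,0,0]],[[0,0,-0.75],[0,0,0]]]'

```text
t: 19.82
ee_pos: [436.0, -307.9, 194.1]
orientation: [-1.967, 1.967, -0.459]
ft_force: [0.5, -1.5, -0.3]
width: 52.8
```

```bash
python3 - <<'E'
from look import *
M=tool(np.radians(30),-.083)
H=Ro.from_euler('z',-.083).apply(BC+24*UP+3*N)+[616,50,0]; up=Ro.from_euler('z',-.083).apply(UP); n=Ro.from_euler('z',-.083).apply(N)
print(H,up,n)
rep(H+up*36+n*100,M)
look('s5',(430,170),(360,90),55,90,7)
print(ctrl.pinpoint('side','stylus_tip')[:2],ctrl.pinpoint('side','stylus_mid')[:2],ctrl.pinpoint('top','stylus_mid')[:2],ctrl.pinpoint('top','cover_tab')[:1])
E
```

```text
[625.25263755  49.2302627  111.598075  ] [ 0.86304369 -0.07179757  0.5       ] [-0.49827874  0.04145237  0.866025  ]
t 19.82 pos [ 436.  -307.9  194.1] z [ 0.442  0.    -0.897] q [-0.83  0.23  2.09  0.63  0.59  0.25] w 52.8 F [ 0.5 -1.5 -0.3]
shift [-2.391 -1.085  0.371] turn [0.063 0.037 0.07 ]
[] [{'location': [484.8, -308.8, 84.0], 'p': 0.42}, {'location': [424.3, -9.1, 2.4], 'p': 0.19}] [{'location': [490.1, -311.1, 82.3], 'p': 0.5}] [{'location': [602.8, 46.4, 165.0], 'p': 0.66}]
```

View pics/s5.png

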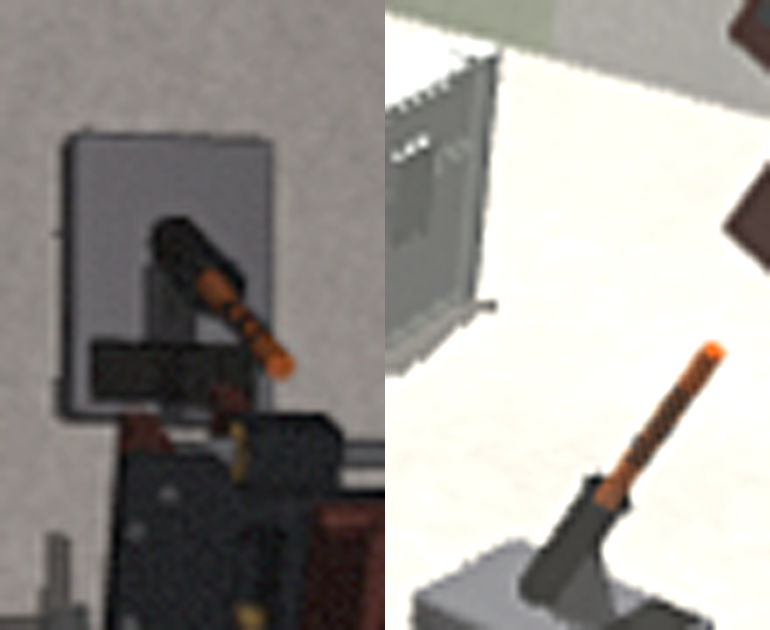

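>>> move_arm --motion '[[[-0.15,-0.05,0],[0,0,0]],[[-0.38,-0.14,0.03],[0,0,0]],[[-0.62,-0.24,0.06],[0,0,0]],[[-0.85,-0.33,0.09],[0,0,0]],[[-1,-0.4,0.1],[0,0,0]]]' --gripper 0

```text
t: 20.75
ee_pos: [497.1, -155.9, 205.1]
orientation: [-1.969, 1.966, -0.455]
ft_force: [-0.5, -0.3, 0.8]
width: 6.0
```

>>> move_arm --motion '[[[-0.15,-0.05,0.02],[0.012,0.007,0.014]],[[-0.38,-0.14,0.04],[0.025,0.015,0.028]],[[-0.62,-0.24,0.07],[0.038,0.022,0.042]],[[-0.85,-0.33,0.09],[0.05,0.03,0.056]],[[-1,-0.4,0.1],[0.063,0.037,0.07]]]'

```text
t: 21.38
ee_pos: [557.5, -5.8, 218.2]
orientation: [-1.855, 2.012, -0.538]
ft_force: [-0.0, 0.3, -0.5]
width: 0.5
```

```bash
cat > cov.py <<'E'
from look import *
H=Ro.from_euler('z',-.083).apply(BC+24*UP+3*N)+[616,50,0]; up=Ro.from_euler('z',-.083).apply(UP); n=Ro.from_euler('z',-.083).apply(N)
M=tool(np.radians(30),-.083)
def st():
    o=ctrl.get_obs(); d=o['ee_pos']-H; print('rel hinge up %.1f n %.1f y %.1f'%(d@up,d@n,d@np.cross(n,up)), 'F up %.1f n %.1f'%(o['ft_force']@up,o['ft_force']@n))
E
python3 - <<'E'
from cov import *
rep(H+up*38+n*90,M); st()
E
```

```text
t 21.38 pos [557.5  -5.8 218.2] z [ 0.498 -0.04  -0.866] q [-0.01  0.17  2.13 -0.11  0.32  1.73] w 0.5 F [-0.   0.3 -0.5]
shift [-0.402 -0.262  0.225] turn [0.001 0.001 0.001]
rel hinge up -1.2 n 123.8 y -60.5 F up -0.3 n -0.4
```

>>> move_arm --motion '[[[-0.1,-0.08,0],[0,0,0]],[[-0.25,-0.18,0],[0,0,0]],[[-0.38,-0.25,0],[0,0,0]],[[-0.402,-0.265,0.02],[0,0,0]],[[-0.402,-0.265,0.1],[0,0,0]]]'

```text
t: 22.0
ee_pos: [604.1, 48.9, 225.4]
orientation: [-1.854, 2.012, -0.539]
ft_force: [-0.4, -0.4, -0.4]
width: 0.4
```

```bash
python3 - <<'E'
from cov import *
rep(H+up*39+n*32,M); st(); look('c1v',(240,100),(190,100),80,90,5)
E
```

```text
t 22.0 pos [604.1  48.9 225.4] z [ 0.498 -0.041 -0.866] q [ 0.11  0.23  2.03 -0.26  0.38  1.98] w 0.4 F [-0.4 -0.4 -0.4]
shift [-0.014 -0.002  0.514] turn [-0.     0.001  0.001]
rel hinge up 38.7 n 109.1 y -2.1 F up -0.5 n -0.2
```

View pics/c1v.png

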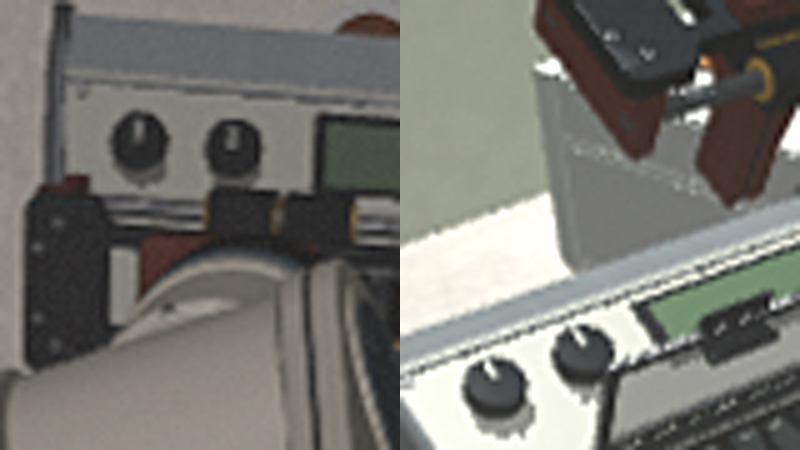

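>>> move_arm --motion '[[[-0.01,0,0.1],[0,0,0]],[[-0.014,0,0.2],[0,0,0]],[[-0.014,0,0.32],[0,0,0]],[[-0.014,0,0.43],[0,0,0]],[[-0.014,0,0.5],[0,0,0]]]'

```text
t: 22.72
ee_pos: [641.9, 47.5, 160.0]
orientation: [-1.854, 2.014, -0.539]
ft_force: [-0.1, 0.6, 0.1]
width: 0.5
```

```bash
python3 - <<'E'
from cov import *
rep(H+up*39+n*32,M); st(); look('c2v',(240,100),(190,100),80,90,5)
E
```

```text
t 22.73 pos [641.9  47.5 160. ] z [ 0.498 -0.041 -0.866] q [ 0.1   0.39  1.99 -0.36  0.26  2.08] w 0.5 F [-0.1  0.6  0.1]
shift [-0.002 -0.002  0.01 ] turn [0. 0. 0.]
rel hinge up 38.7 n 33.6 y -0.3 F up -0.0 n 0.2
```

View pics/c2v.png

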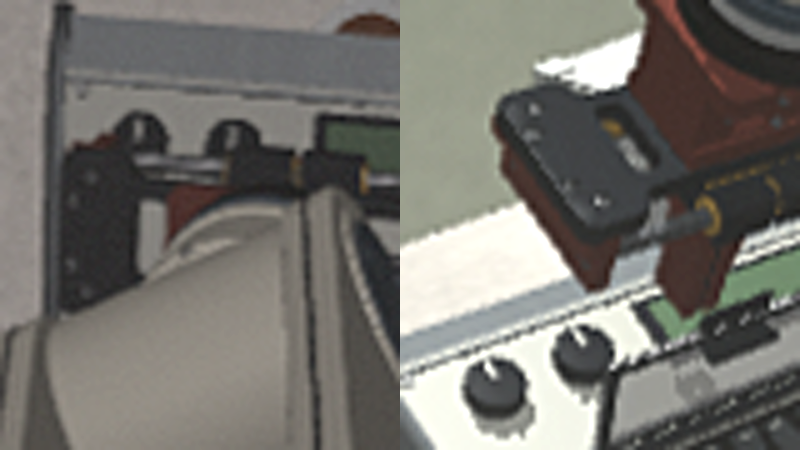

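```bash
python3 - <<'E'
from cov import *
f=lambda X:((proj('side',X)-[190,100]+.5)*5+[400,0])[0].round()
o=ctrl.get_obs(); print('tcp',f(o['ee_pos']))
Rm=Ro.from_rotvec(o['orientation']).as_matrix()
for x in(-13,13):
  for y in (-10,10): print(x,y,f(o['ee_pos']+Rm@[x,y,0]))
t=1.74-np.pi/2; D=np.sin(t)*up+np.cos(t)*n; Y=np.cross(n,up)
for r in(54,64):
  for y in(-18,18): print('tab',r,y,f(H+r*D+y*Y))
for r in(0,54):
  for y in(-61,61): print('cov',r,y,f(H+r*D+y*Y))
E
```

```text
tcp [685. 291.]
-13 -10 [647. 283.]
-13 10 [672. 318.]
13 -10 [698. 265.]
13 10 [723. 299.]
tab 54 -18 [767. 302.]
tab 54 18 [695. 330.]
tab 64 -18 [770. 285.]
tab 64 18 [698. 313.]
cov 0 -61 [828. 357.]
cov 0 61 [595. 453.]
cov 54 -61 [848. 271.]
cov 54 61 [604. 364.]
```

>>> move_arm --motion '[[[0,0.03,-0.03],[0,0,0]],[[0,0.06,-0.056],[0,0,0]],[[0,0.1,-0.065],[0,0,0]],[[0,0.14,-0.075],[0,0,0]],[[0,0.18,-0.08],[0,0,0]]]'

```text
t: 23.45
ee_pos: [612.1, 50.2, 158.5]
orientation: [-1.853, 2.012, -0.54]
ft_force: [1.5, 0.6, 0.1]
width: 0.5
```

>>> move_arm --motion '[[[0,0.022,0],[0,0,0]],[[0,0.045,0.002],[0,0,0]],[[0,0.07,0.005],[0,0,0]],[[0,0.095,0.008],[0,0,0]],[[0,0.12,0.012],[0,0,0]]]'

```text
t: 24.08
ee_pos: [597.7, 51.4, 147.6]
orientation: [-1.853, 2.013, -0.54]
ft_force: [-1.0, -0.7, -0.2]
width: 0.3
```

```bash
python3 - <<'E'
from cov import *
rep(H-up*21+n*37,M); st(); look('c3v',(240,100),(190,100),80,90,5)
E
```

```text
t 24.07 pos [597.7  51.4 147.6] z [ 0.499 -0.041 -0.866] q [ 0.12  0.36  2.09 -0.52  0.2   2.26] w 0.3 F [-1.  -0.7 -0.2]
shift [-0.001  0.101  0.053] turn [-0.001  0.     0.   ]
rel hinge up -5.9 n 45.0 y -0.1 F up -0.9 n 0.3
```

View pics/c3v.png

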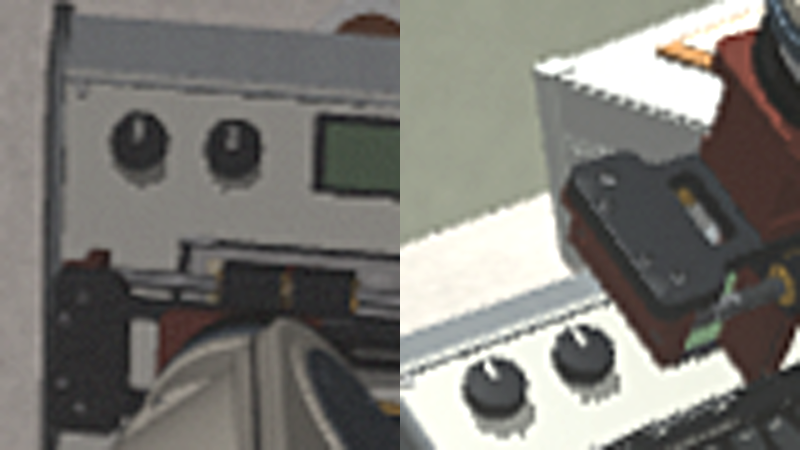

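>>> move_arm --motion '[[[0,0.0,-0.01],[-0.06,0,0]],[[0,0.02,0.0],[-0.12,0,0]],[[0,0.05,0.02],[-0.18,0,0]],[[0,0.08,0.045],[-0.25,0,0]],[[0,0.101,0.07],[-0.25,0,0]]]'

```text
t: 24.8
ee_pos: [591.4, 51.9, 131.5]
orientation: [-1.996, 2.169, -0.288]
ft_force: [-0.8, 0.8, 0.7]
width: 0.2
```

```bash
python3 - <<'E'
from cov import *
rep(H-up*40+n*13,tool(np.radians(15),-.083)); st(); look('c4v',(240,100),(190,100),80,90,5)
E
```

```text
t 24.8 pos [591.4  51.9 131.5] z [ 0.261 -0.021 -0.965] q [ 0.09  0.41  1.94 -0.09  0.53  1.82] w 0.2 F [-0.8  0.8  0.7]
shift [-0.001  0.096  0.172] turn [-0.003  0.001 -0.   ]
rel hinge up -19.5 n 34.2 y -0.1 F up -0.4 n 1.0
```

View pics/c4v.png

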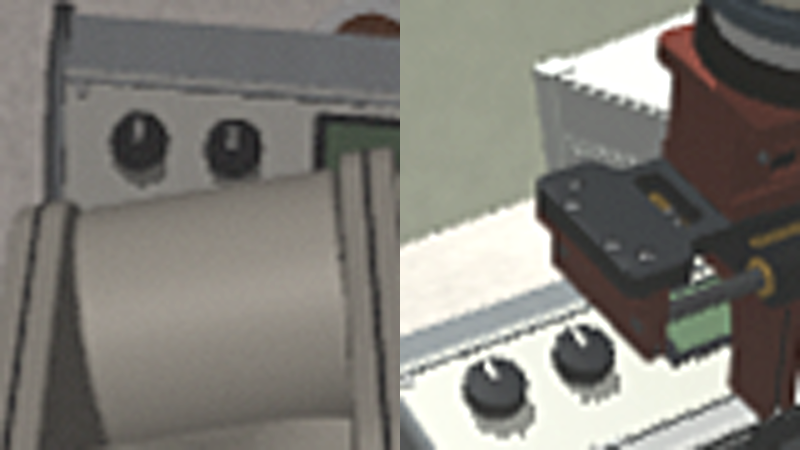

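>>> move_arm --motion '[[[0,0.03,0.03],[0,0,0]],[[0,0.055,0.07],[0,0,0]],[[0,0.08,0.11],[0,0,0]],[[0,0.096,0.145],[0,0,0]],[[0,0.1,0.165],[0,0,0]]]'

```text
t: 25.52
ee_pos: [581.7, 52.7, 102.8]
orientation: [-1.999, 2.171, -0.286]
ft_force: [-0.3, 0.4, -0.9]
width: 0.3
```

```bash
python3 - <<'E'
from cov import *
rep(H-up*60+n*13,tool(np.radians(15),-.083)); st(); look('c5v',(240,100),(200,140),80,90,5)
E
```

```text
t 25.52 pos [581.7  52.7 102.8] z [ 0.258 -0.021 -0.966] q [ 0.09  0.45  1.98 -0.1   0.46  1.83] w 0.3 F [-0.3  0.4 -0.9]
shift [-0.001  0.112  0.038] turn [-0.  0.  0.]
rel hinge up -42.3 n 14.2 y -0.2 F up -0.7 n -0.7
```

View pics/c5v.png

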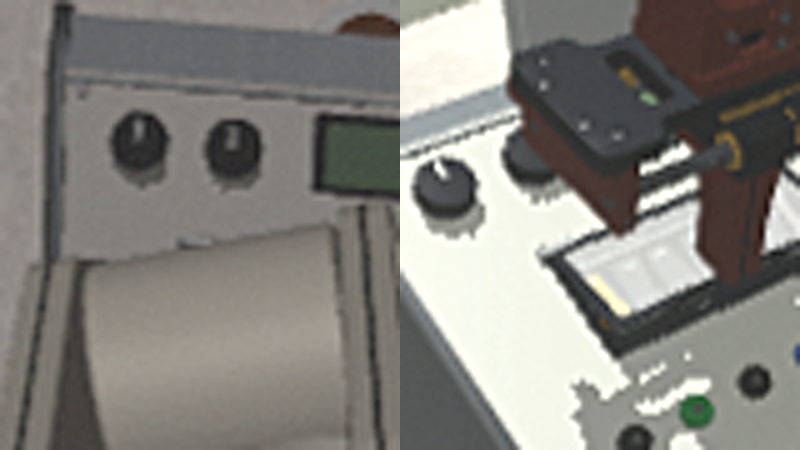

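>>> move_arm --motion '[[[0,0.02,0],[0,0,0]],[[0,0.045,0.005],[0,0,0]],[[0,0.07,0.012],[0,0,0]],[[0,0.09,0.02],[0,0,0]],[[0,0.1,0.025],[0,0,0]]]'

```text
t: 26.25
ee_pos: [568.3, 53.8, 95.7]
orientation: [-1.998, 2.17, -0.286]
ft_force: [-0.5, -0.3, -0.0]
width: 0.6
```

```bash
python3 - <<'E'
from cov import *
rep(H-up*60+n*6,tool(np.radians(15),-.083)); st()
E
```

```text
t 26.25 pos [568.3  53.8  95.7] z [ 0.259 -0.021 -0.966] q [ 0.1   0.45  2.01 -0.11  0.43  1.85] w 0.6 F [-0.5 -0.3 -0. ]
shift [-0.001  0.002  0.061] turn [-0.001  0.     0.   ]
rel hinge up -57.4 n 14.8 y -0.1 F up -0.4 n 0.2
```

>>> move_arm --motion '[[[0,-0.001,0.005],[0,0,0]],[[0,-0.003,0.01],[0,0,0]],[[0,-0.004,0.016],[0,0,0]],[[0,-0.006,0.021],[0,0,0]],[[0,-0.007,0.025],[0,0,0]]]'

```text
t: 26.88
ee_pos: [570.2, 53.7, 92.8]
orientation: [-1.998, 2.171, -0.286]
ft_force: [-4.3, 0.6, 6.7]
width: 0.2
```

>>> move_arm --motion '[[[0,-0.001,0.004],[0,0,0]],[[0,-0.002,0.007],[0,0,0]],[[0,-0.003,0.01],[0,0,0]],[[0,-0.003,0.013],[0,0,0]],[[0,-0.004,0.016],[0,0,0]]]'

```text
t: 27.5
ee_pos: [571.6, 53.5, 90.1]
orientation: [-1.998, 2.171, -0.286]
ft_force: [-1.5, -0.7, 1.1]
width: -0.1
```

```bash
python3 - <<'E'
from cov import *
st(); look('c6v',(240,100),(200,140),80,90,5)
E
```

```text
rel hinge up -57.4 n 8.3 y -0.2 F up -0.7 n 1.7
```

View pics/c6v.png

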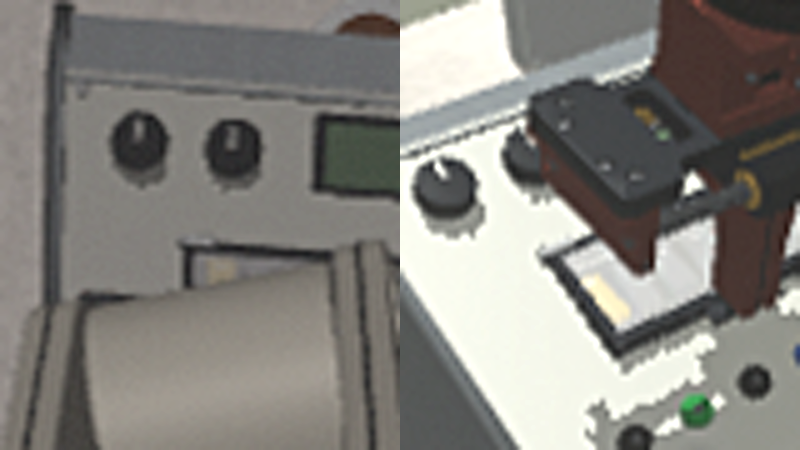

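Past the force peak; continue a little further down with the force watched.

>>> move_arm --motion '[[[0,-0.001,0.003],[0,0,0]],[[0,-0.002,0.006],[0,0,0]],[[0,-0.002,0.009],[0,0,0]],[[0,-0.003,0.011],[0,0,0]],[[0,-0.003,0.012],[0,0,0]]]'

```text
t: 28.22
ee_pos: [572.8, 53.5, 88.7]
orientation: [-1.998, 2.17, -0.287]
ft_force: [0.8, 0.2, 0.2]
width: 0.5
```

>>> move_arm --motion '[[[0,-0.001,0.002],[0,0,0]],[[0,-0.001,0.004],[0,0,0]],[[0,-0.002,0.006],[0,0,0]],[[0,-0.002,0.008],[0,0,0]],[[0,-0.002,0.008],[0,0,0]]]'

```text
t: 28.85
ee_pos: [573.2, 53.4, 87.6]
orientation: [-1.998, 2.17, -0.286]
ft_force: [0.8, -0.2, -0.1]
width: 0.2
```

>>> move_arm --motion '[[[0,-0.001,0.002],[0,0,0]],[[0,-0.001,0.004],[0,0,0]],[[0,-0.002,0.006],[0,0,0]],[[0,-0.002,0.008],[0,0,0]],[[0,-0.002,0.008],[0,0,0]]]'

```text
t: 29.48
ee_pos: [573.8, 53.4, 86.5]
orientation: [-1.998, 2.17, -0.286]
ft_force: [-0.0, 0.0, -0.2]
width: 0.2
```

Retract and look.

>>> move_arm --motion '[[[0,0,-0.15],[0,0,0]],[[0,0,-0.35],[0,0,0]],[[0,0,-0.6],[0,0,0]],[[0,0.2,-0.8],[0,0,0]],[[0,0.45,-0.9],[0,0,0]]]'

```text
t: 30.1
ee_pos: [474.1, 61.7, 201.0]
orientation: [-1.996, 2.169, -0.289]
ft_force: [0.4, 0.2, 1.0]
width: 0.6
```

>>> move_arm --motion '[[[0.2,0,-0.1],[0,0,0]],[[0.4,0.05,-0.2],[0,0,0]],[[0.6,0.1,-0.3],[0,0,0]],[[0.8,0.15,-0.35],[0,0,0]],[[1,0.2,-0.35],[0,0,0]]]'

```text
t: 30.72
ee_pos: [419.0, -85.3, 243.1]
orientation: [-1.997, 2.169, -0.289]
ft_force: [0.8, 0.5, -0.3]
width: 0.5
```

```bash
python3 - <<'E'
from cov import *
st(); look('c7v',(240,100),(200,140),80,90,5)
print(ctrl.pinpoint('side','cover_tab')[:2],ctrl.pinpoint('top','cover_tab')[:2])
for a in (0,.06,.15): print(a,(H+59*(-np.cos(a)*up+np.sin(a)*n)).round(1))
E
```

```text
rel hinge up -102.6 n 211.1 y -151.2 F up 0.5 n -0.6
[{'location': [579.7, 51.5, 77.4], 'p': 0.93}] [{'location': [573.3, 49.2, 82.1], 'p': 0.81}]
0 [574.3  53.5  82.1]
0.06 [572.7  53.6  85.2]
0.15 [570.5  53.8  90.1]
```

View pics/c7v.png

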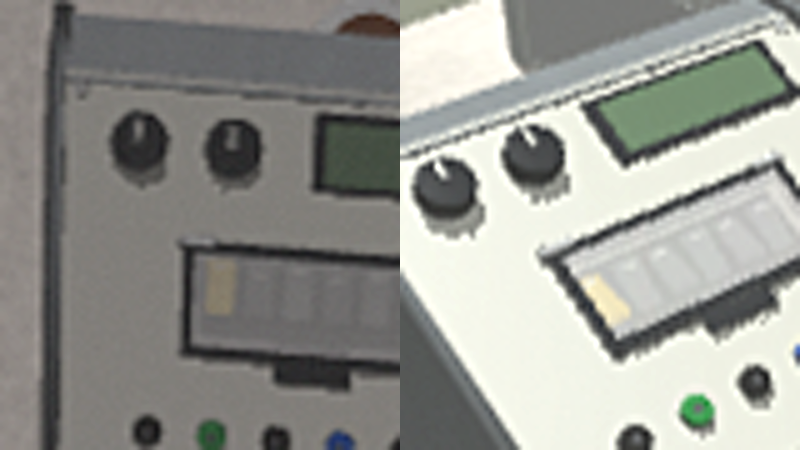

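View pics/c7v_side.png

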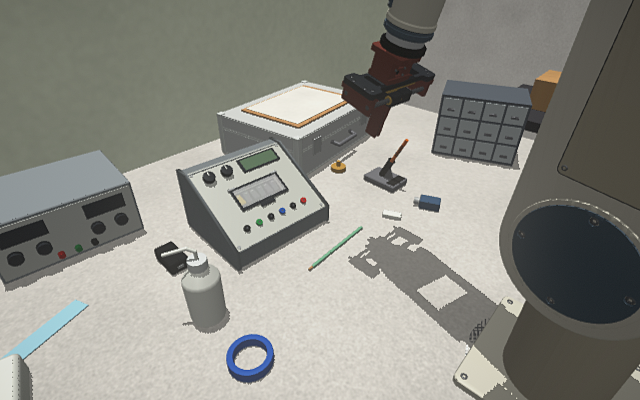

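View pics/c7v_top.png

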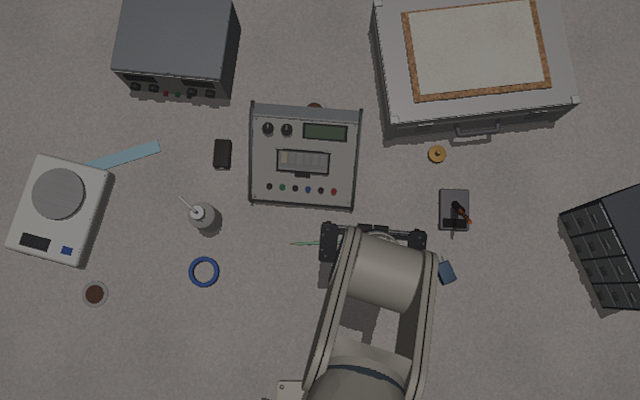

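```bash
python3 - <<'E'
from cov import *
for a in (0,.06,.15): 
  X=H+59*(-np.cos(a)*up+np.sin(a)*n); print(a,proj('side',X),proj('top',X))
im=cv2.imread('pics/c7v_side.png')[165:215,225:300]; cv2.imwrite('pics/c7z.png',cv2.resize(im,None,fx=10,fy=10,interpolation=cv2.INTER_CUBIC))
E
```

```text
0 [[267.6881573  200.98762805]] [[301.25512535 174.55946504]]
0.06 [[268.06037393 200.10651581]] [[301.10872421 174.95990073]]
0.15 [[268.51723569 198.63654399]] [[300.89877375 175.39508804]]
```

View pics/c7z.png

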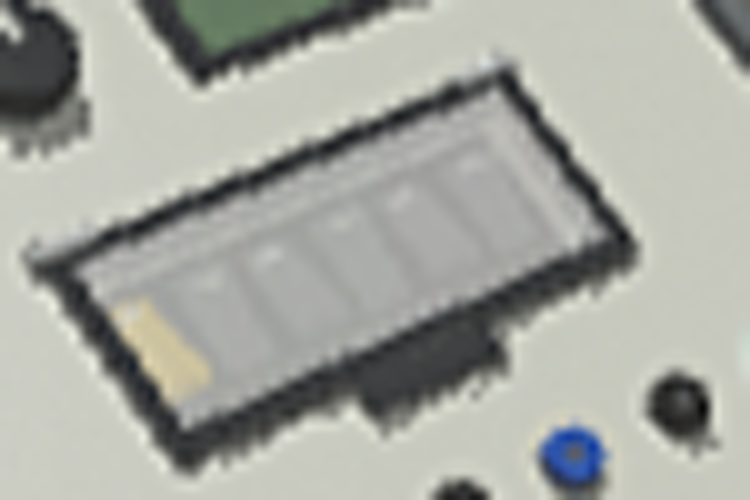

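```bash
python3 - <<'E'
from workcell import ctrl
print(ctrl.close_job(), ctrl.get_obs()['t'])
E
```

```text
the job is handed in; nothing more can be done
the job is handed in; nothing more can be done
```

The yellow rocker is on, the stylus is back in its stand, and the cover is shut. I handed the job in at about 31 s of the 61 s allowed; the system gives no verdict.

- **Rocker:** I pressed the yellow rocker's upper end with the stylus tip. The force rose to about 7 N, then fell to zero as it snapped over. The pictures afterwards show its upper end pressed. The trained network's readings for it after the press were scattered and did not help, so I relied on the force and the picture.
- **Stylus:** Its tail now shows within 1 pixel (about 2–3 mm) of where it was at the start, so its tip should be on the sleeve's floor. On the way in the sleeve wall pushed back with about 6 N, so I shifted the stylus sideways before going the last few millimetres down.
- **Cover:** I pushed it down with the closed fingers. The catch gave at about 8 N, and then the force dropped to zero. In the side picture the tab lies within 0.2 pixel of where it should be at angle 0. The network's two readings of the tab differ by about 5 mm in height, so I trusted the picture.
- **Not measured directly:** I checked the other rockers and the loose items only by eye. I saw no change in them in the last pictures, and the fingers came nowhere near the switches.

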